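# Feed a food pan along the pass fence and move its ticket

## Task

Take the push stick from its rest and, touching the pan only with the stick, press the food pan flush against the white fence before its front edge crosses the black start line, then feed it along, staying flush, until it meets the yellow end stop. Put the stick back in its rest, then take the yellow ticket carrier from the rack, hook it onto the ticket rail at the green band and slide it along the rail, without lifting it off, until it is centred on the red band. Leave the blue carrier and all the other things where they are, and let go of everything.

Things in the scene. Friction and masses are not known exactly. Their poses are not given: they have to be found in the camera images.
- station: The serving pass, fixed. Origin on the table top. +y is the feed direction, along the fence (towards the robot's left); +x points away from the robot. Aluminium deck 10 mm thick, x -100 to +140, y -140 to +340. The white fence and the ticket rail both run along y.
- fence (a point): Point on the face of the white fence that the pan bears on (station x = +30, y = 0), 27 above the deck. The face is a plane along y and looks to -x. Fence 12 thick, 35 high above the deck, station y -130 to +330. Axes as station.
- start_line (a point): Middle of the black start line, painted across the deck (at station y = +135). Axes as station.
- rail_mid (a point): Middle of the round steel ticket rail behind the fence, on its axis: radius 5, along y at station x = +66, axis 125 above the table, between two posts of radius 6, 130 high, at station y = -190 and +250. It has a green and a red painted band; nothing else is on it. Axes as station.
- green (a point): Centre of the 50 mm long green band on the rail, at its right-hand end (on the rail axis, 125 above the table). Axes as station.
- mark_band (a point): Centre of the 10 mm long red band on the rail (on the rail axis); a small red tile on top of the fence marks the same place along it. Axes as station.
- stop_face (a point): Centre of the face of the yellow end stop that meets the pan; the stop is fixed, 70 wide across the deck, 30 high above the deck, its face looks to -y of the station. Axes as station.
- pan_center (a point): Loose lidded food pan, steel body with red lid: 90 (x) x 130 (y, along the fence) and 54 high (steel walls 46), plus a 9 mm ridge on the lid; 0.3 to 0.6 kg. It stands on the deck (its underside 10 mm above the table), short of the start line and away from the fence. Point: its middle, 27 above its underside. Flush against fence means this point is 45 mm from the fence face; against the stop, 65 mm before the stop's face.
- stick_center (a point): Loose wooden push stick, a straight bar 220 long (y) x 20 wide (x) x 24 high, 60 g, black rubber tip at its +y end. Point: its middle, where to grip it across its width; lies level in its rest at the start, 38 above the table.
- rest: Grey rest of the push stick, fixed; origin on the table top, y along the stick. Base 70 x 170 x 6 thick. Two cradles at y = -60 and +60, each 10 mm thick along y, 60 wide, carrying the stick's underside 26 above the table between flared cheeks that rise to 41 (slot about 25 wide at the bottom).
- rest_seat (a point): Where the middle of the stick lies when it is seated in its rest (38 above the table). Axes as rest.
- tag_tab (a point): Middle of the grip tab on top of the yellow ticket carrier (loose, 100 g). The tab is 14 (x) x 24 (y) x 44 high; its lower end is 8 above the rail axis, its top 52 above, this point 33 above the rail axis when hung. Own y runs along the bar it hangs on, own x across it.
- tag_rail (a point): Point of the yellow carrier on the rail's axis when hung, 33 mm below the tab's middle. A saddle hook open downwards: yellow plate 50 wide on its -x side, down to 75 below this point; dark counterweight on its +x side, to 33 below; mouth 23 wide between; V crown centres on the rail. Lower it on from above, its y along the rail, either way round.
- rack: Fixed ticket rack, origin on the table top; a bar like the rail (radius 5, axis 125 above the table) along its own y, 210 long between two posts of radius 6 (130 high), on a base 80 x 240 x 8. The yellow and the blue carrier hang on it, 45 mm either side of its middle, in either order.
- spare_tab (a point): Middle of the grip tab of the blue ticket carrier, same shape as the yellow one; bystander, stays where it hangs.
- ketchup_c (a point): Bystander: red squeeze bottle, diameter 54, 150 high mm, loose; its middle.
- jar_c (a point): Bystander: amber jar with green cap, diameter 70, 90 high mm, loose; its middle.
- mug_c (a point): Bystander: white mug, diameter 80, 85 high mm, loose; its middle.
- bowl_c (a point): Bystander: white bowl, diameter 130, 50 high mm, loose; its middle.
- napkinbox_c (a point): Bystander: cardboard box 70 x 110 x 70 high mm, loose; its middle.
There are look-alikes about, which are no part of the job. Of the things shaped like the part that bears stick_center, the wooden one is meant.

How it is judged:
On the way, in this order (a step that is already met when the one before it is completed fails the run):
1. the stick is out of its rest (distance between stick_center and rest_seat above 0.05 m), for 0.1 s.
2. the pan is flush against the fence, still short of the start line (x of pan_center in the frame of station between -0.023 and -0.009 m and angle between the y axis of pan_center and the y axis of station, either way round below 0.08 rad and y of pan_center in the frame of station below 0.085 m), for 0.1 s.
3. the pan is against the end stop, flush with the fence (x of pan_center in the frame of station between -0.023 and -0.009 m and angle between the y axis of pan_center and the y axis of station, either way round below 0.08 rad and y of pan_center in the frame of stop_face between -0.071 and -0.06 m and angle between pan_center's own z axis and vertical below 0.08 rad), for 0.1 s.
4. the stick is back in its rest, let go (distance between stick_center and rest_seat below 0.015 m and angle between the y axis of stick_center and the y axis of rest, either way round below 0.12 rad and contact force between the fingers and stick below 0.1 N), for 0.2 s.
5. the yellow carrier is hooked on the rail at the green band (within 35 mm of its middle) (x of tag_rail in the frame of green between -0.006 and 0.006 m and z of tag_rail in the frame of green between -0.005 and 0.006 m and angle between tag_rail's own z axis and vertical below 0.3 rad and angle between the y axis of tag_rail and the y axis of station, either way round below 0.3 rad and y of tag_rail in the frame of green between -0.035 and 0.035 m), for 0.1 s.
At the end, for the whole second after the job is handed in: The pan stands within 6 mm of the end stop and within 8 mm of the fence, squared to it within 0.08 rad; the stick lies in its rest (its middle within 15 mm of the seat, in line within 0.12 rad); the yellow carrier hangs on the rail within 10 mm of the middle of the red band; all at rest and let go (all of step 3 and distance between stick_center and rest_seat below 0.015 m and angle between the y axis of stick_center and the y axis of rest, either way round below 0.12 rad and x of tag_rail in the frame of mark_band between -0.006 and 0.006 m and z of tag_rail in the frame of mark_band between -0.005 and 0.006 m and angle between tag_rail's own z axis and vertical below 0.3 rad and angle between the y axis of tag_rail and the y axis of station, either way round below 0.3 rad and y of tag_rail in the frame of mark_band between -0.01 and 0.01 m and linear speed of each of pan, stick below 0.02 m/s and linear speed of tag below 0.03 m/s and distance of spare_tab from where it was at the start of the episode below 0.02 m); the robot touches nothing.
It fails at once if the pan is away from the fence (over 10 mm) or askew (over 0.12 rad) with its front more than 10 mm past the start line (y of pan_center in the frame of station above 0.08 m and (x of pan_center in the frame of station below -0.025 m or angle between the y axis of pan_center and the y axis of station, either way round above 0.12 rad)).
It fails at once if the hand or arm touches the pan (contact force between any of the arm, the fingers and pan above 0.5 N).
It fails at once if the yellow carrier is lifted off the rail between the green and the red band (or carried over that stretch of the rail) (z of tag_rail in the frame of station above 0.14 m and y of tag_rail in the frame of green above 0.045 m and y of tag_rail in the frame of station below 0.24 m and x of tag_rail in the frame of station between 0.03 and 0.11 m).
It fails at once if the blue carrier or another bystander is moved over 20 mm (distance of any of spare_tab, ketchup_c, jar_c, mug_c, bowl_c, napkinbox_c from where it was at the start of the episode above 0.02 m).
It also fails if it takes over 69 s, if anything falls off the work surface, if the arm or the gripper's body presses on something with over 40 N, if the wrist force passes 120 N, or if a joint passes its speed limit or range.

## Robot

A 6-joint arm with a two-finger parallel gripper is mounted at the origin on the work surface. World frame = base frame: x ahead of the robot, y to its left, z up, the work surface at z = 0. Lengths are in m, angles in rad, forces in N, time in s.
With the tool pointing down it reaches from about 0.25 to 0.775 m from the base axis. Payload 4 kg.
Tool frame: the origin (TCP) lies midway between the tips of the shut fingers; the grasp point (between the pads) lies 19 mm behind it; z points along the fingers, y is the direction in which the jaws open and shut (so a half turn about z gives the same grasp; the last joint's range is limited). The gripper opens to 94 mm and grips with 3 to 60 N. Pads are 16 mm wide; open, the fingers measure 119 mm over their backs; the gripper's body (75 mm by 177 mm) begins 78 mm behind the grasp point.
Start: joints at [-0.103, 0.087, 1.371, -0, 1.684, -0.103], TCP at [0.55, -0, 0.206] pointing down, gripper open.
Joint ranges: [-3.1, 3.1], [-0.76, 2.03], [0.27, 2.55], [-1.08, 4.22], [0.17, 2.65], [-2.57, 2.57]. Speed limits (rad/s): [2.79, 2.79, 3.14, 3.14, 3.14, 3.14].

## Interface

Orientations are given as [roll, pitch, yaw] about the fixed x, y, z axes, in that order (R = Rz(yaw) Ry(pitch) Rx(roll)).
In Python, from bench import robot gives the robot as it stands.
- The arm moves only by the tool carry_out, never from a script. Its argument "deltas" is text: rows parted by semicolons, each of 7 numbers parted by spaces: the shift along the tool's x, y, z in mm, then the turn, a rotation vector about the tool's x, y, z in rad, then the closure, from 0 (fully open) to 1 (shut). A call has exactly 8 rows; each row is the pose to reach, as a shift and turn from the pose commanded when the call began, along the tool's axes at that moment; what a row does not reach only later rows make up. A row lasts 1/12 s, in which the tool goes at most 41.7 mm and 7.16 degrees, less where a joint would pass 70% of its speed; a pose out of reach is approached as far as the arm can. A call with a gripper value outside its range is refused whole. The fingers move at their own pace and stop on an object; the grip force is fixed at half the most. Time passes only in rows, so rows that repeat a pose let the fingers close, or fill a call up. It gives the time, the measured TCP pose, the force and the opening at its end, in the units of the state.
- robot.get_obs(): the state, without advancing time (a new reading comes with each control period).
- robot.snapshot(name): name is "scene" or "side" or "wrist"; returns a dict with "pixels" (480x640x3 uint8, red, green, blue), "range_z" (480x640 float32, m along the optical axis (not along the pixel's ray), 0 where there is no reading), "camera_matrix" (3x3 intrinsics, pixels), "rvec" (rotation vector, rad) and "tvec" (3), from world to camera coordinates, as OpenCV has them. Camera axes: x right, y down, z forward; pixel columns grow to the right and rows downward; lengths in m; the calibration is good to about 2 mm. The wrist camera is an equidistant fisheye: a pixel r from the principal point sees the ray r / f radians off the axis. A picture is of the moment at which its call begins.
- robot.close_job(): hands the job in, once; it reports no verdict.
Trained networks look in a picture, given as the dict that the camera call returned (one of the last four; its "shot" number tells which), for a name from the list of things; names that differ only in an ending like _2 or _b are one class to them, and where a whole thing is asked for, a point or a joint stands for the part that bears it (a point fixed in the world has none). Each returns a list of dicts, best first, with "p" (0 to 1); they miss things now and then, are a little off and sometimes report something else, mostly with a low value. They report only what shows in the picture. A call takes as long as a camera call. They do not tell look-alikes from the thing itself.
- robot.look_for(picture, thing): "at" ([x, y, z] in m, in the coordinates of the camera as it stood for that picture, good to about 4 mm: the middle of the surface that is visible of it).
- robot.place_of(picture, thing): "at" ([x, y, z] in m, in the coordinates of the camera as it stood for that picture, good to about 4 mm: a listed point, or the origin of a listed thing).
The state is a dict: "time": time; "joint_positions": joint angles; "qvel": joint speeds; "joint_torque": joint torques, N m; "tool_pos": TCP position; "ee_rot": TCP orientation; "wrist_force": force on the tool from outside, world axes, zero at the start; "wrist_torque": the same for the moment, N m; "width": finger opening in m.
Only numpy, scipy, OpenCV 4.12 (cv2) and the standard library are available. Lean on these libraries where they do the work, as an engineer would, in place of code of your own. Each camera call takes 0.05 s, during which the arm holds its last target.

## Working session

There is one attempt and no reset: what is moved stays moved. The work goes in short steps, Python scripts to look and compute and a tool call to move; the robot and the scene stay as the last step left them, time stands still between calls to the robot, and variables do not carry over. Pictures are saved under pics/ and viewed, and the job is handed in when it is done.

Besides the shell and the picture viewer there is one more tool, called after "Emit:" as name(argument=value, ...) on one line, values as JSON. carry_out: Moves the arm, as the interface text tells. Its arguments: {"type":"object","properties":{"deltas":{"type":"string"}},"required":["deltas"]}

```bash
ls; mkdir -p pics; cat > h.py <<'E'
import numpy as np, cv2
from bench import robot
from scipy.spatial.transform import Rotation as R
def snap(n,f=None):
    s=robot.snapshot(n)
    if f: cv2.imwrite('pics/'+f+'.png',s['pixels'][:,:,::-1])
    return s
def c2w(s,p):
    M,_=cv2.Rodrigues(np.array(s['rvec'],float)); return (np.atleast_2d(p)-np.array(s['tvec']).ravel())@M
def w2p(s,P):
    M,_=cv2.Rodrigues(np.array(s['rvec'],float)); c=np.atleast_2d(P)@M.T+np.array(s['tvec']).ravel()
    K=np.array(s['camera_matrix']); q=c@K.T; return q[:,:2]/q[:,2:]
def cloud(s):
    K=np.array(s['camera_matrix']); z=s['range_z']; v,u=np.mgrid[:480,:640]
    p=np.stack([(u-K[0,2])/K[0,0]*z,(v-K[1,2])/K[1,1]*z,z],-1)
    w=c2w(s,p.reshape(-1,3)).reshape(480,640,3); w[z==0]=np.nan; return w
E
python3 - <<'E'
from h import *
a=snap('scene','a');b=snap('side','b');c=snap('wrist','c')
for n in ['station','fence','start_line','rail_mid','green','mark_band','stop_face','pan_center','stick_center','rest','rest_seat','tag_tab','tag_rail','rack','spare_tab','ketchup_c','jar_c','mug_c','bowl_c','napkinbox_c']:
    for m,s in (('sc',a),('si',b)):
        r=robot.place_of(s,n)[:3]
        print(n,m,[(np.round(c2w(s,d['at'])[0],3).tolist(),round(d['p'],2)) for d in r])
print(robot.get_obs())
E
```

```text
pics
station sc [([0.579, -0.021, -0.004], 0.66), ([0.533, 0.468, 0.043], 0.62), ([0.809, -0.075, 0.044], 0.37)]
station si [([0.818, -0.078, 0.042], 0.58), ([0.577, -0.353, 0.158], 0.34)]
fence sc [([0.61, -0.019, 0.037], 0.79)]
fence si [([0.607, -0.015, 0.039], 0.65)]
start_line sc [([0.575, -0.353, 0.121], 0.74), ([0.547, 0.119, 0.01], 0.63)]
start_line si []
rail_mid sc [([0.644, 0.012, 0.126], 0.86), ([0.532, -0.357, -0.006], 0.41), ([0.81, -0.079, 0.043], 0.21)]
rail_mid si [([0.646, 0.013, 0.128], 0.85), ([0.427, 0.198, 0.004], 0.72)]
green sc [([0.639, -0.141, 0.126], 0.95)]
green si [([0.574, 0.252, 0.026], 0.67), ([0.64, -0.138, 0.124], 0.56), ([0.427, 0.197, 0.036], 0.54)]
mark_band sc []
mark_band si [([0.43, 0.199, 0.001], 0.5)]
stop_face sc [([0.573, 0.258, 0.024], 0.79), ([0.607, -0.017, 0.038], 0.2)]
stop_face si [([0.576, 0.255, 0.022], 0.76), ([0.528, -0.361, -0.002], 0.27)]
pan_center sc [([0.532, 0.029, 0.038], 0.8)]
pan_center si [([0.816, -0.081, 0.042], 0.65), ([0.531, 0.025, 0.039], 0.64)]
stick_center sc [([0.195, 0.277, 0.007], 0.75), ([0.425, 0.196, 0.038]
[... 1427 characters left out ...]
.363, 0.16], 0.28)]
{'time': 2.15, 'joint_positions': array([-1.03111714e-01,  8.72512420e-02,  1.37068518e+00, -9.71430817e-06,
        1.68359841e+00, -1.03143403e-01]), 'qvel': array([-0.00108285,  0.00090339, -0.00242409,  0.00091337, -0.00027859,
       -0.00102292]), 'joint_torque': array([ 3.70475925e-05, -3.40031433e+01, -3.02591443e+01,  7.18000322e-02,
        2.37110909e-02, -1.28947468e-05]), 'tool_pos': array([ 5.50027170e-01, -1.72760504e-05,  2.05485370e-01]), 'ee_rot': array([3.14153614e+00, 1.55543293e-05, 1.57082692e+00]), 'wrist_force': array([ 0.64613025, -0.17855411, -0.22782761]), 'wrist_torque': array([0.00443564, 0.00797202, 0.01123061]), 'width': 0.09405633331854363}
```

View pics/a.png

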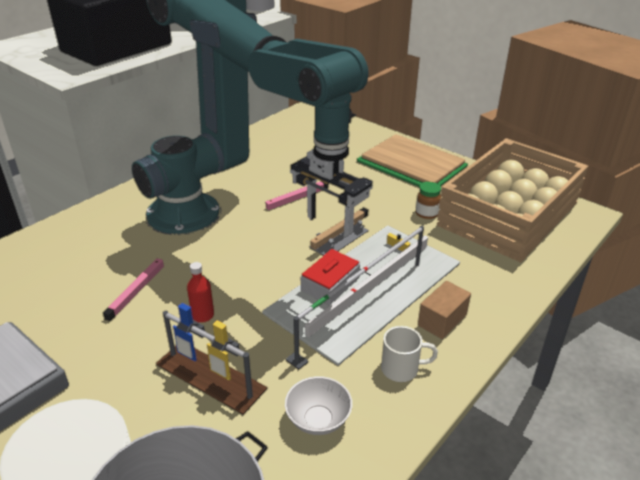

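View pics/b.png

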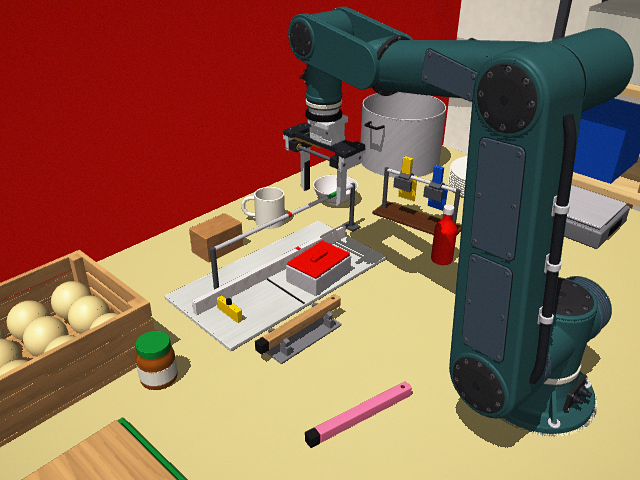

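View pics/c.png

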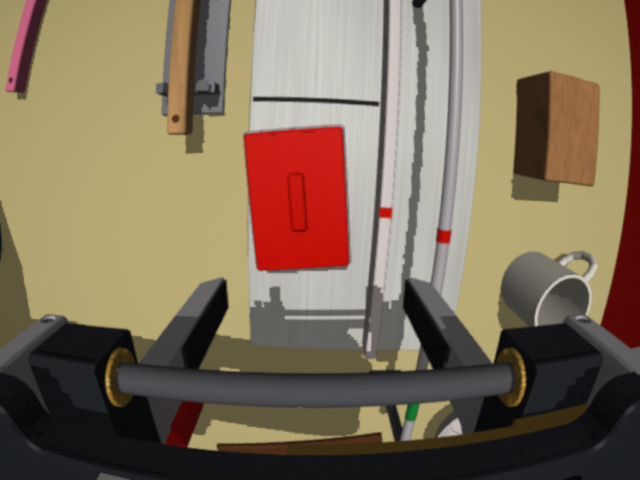

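The views show the wooden stick in its rest (side ~(300,325)) and two pink look-alikes. The pan is on the deck (wrist ~(297,198)), with the red band at wrist ~(444,237) and the red tile at (386,212). The yellow carrier hangs at the far end of the rack, with the blue one nearer the robot. Next I'll fit the geometry.

```bash
cat >> h.py <<'E'
def fish(s):
    K=np.array(s['camera_matrix']); z=s['range_z']; v,u=np.mgrid[:480,:640]
    x=(u-K[0,2])/K[0,0]; y=(v-K[1,2])/K[1,1]; r=np.hypot(x,y)+1e-9; k=np.tan(np.minimum(r,1.5))/r
    p=np.stack([x*k*z,y*k*z,z],-1); w=c2w(s,p.reshape(-1,3)).reshape(480,640,3); w[z==0]=np.nan; return w
def rect(P):
    (c,(a,b),t)=cv2.minAreaRect(P[:,:2].astype(np.float32)*1000); return np.round(c,1),round(a,1),round(b,1),round(t,2)
def line(P):
    m=np.median(P[:,:2],0); d=P[:,:2]-m; w=np.linalg.svd(d-d.mean(0),full_matrices=False)[2][0]; w*=np.sign(w[1] if abs(w[1])>abs(w[0]) else w[0]); return np.round(P.mean(0),4), np.round(w,4)
E
python3 - <<'E'
from h import *
for n in ['scene','side','wrist']:
    s=snap(n); w=fish(s) if n=='wrist' else cloud(s)
    hsv=cv2.cvtColor(s['pixels'],cv2.COLOR_RGB2HSV).astype(int); H,S,V=hsv[...,0],hsv[...,1],hsv[...,2]
    X,Y,Z=w[...,0],w[...,1],w[...,2]
    def rep(t,m):
        P=w[m]; 
        if len(P)<8: print(n,t,len(P)); return
        print(n,t,len(P),'lo',np.round(np.percentile(P,2,0),3),'hi',np.round(np.percentile(P,98,0),3),'rect',rect(P),'line',*line(P))
    red=((H<8)|(H>172))&(S>150)
    rep('lid',red&(Z>.055)&(Z<.08)&(X>.45)&(X<.6)&(abs(Y)<.15))
    rep('tile',red&(Z>.03)&(Z<.056)&(X>.6)&(X<.64)&(abs(Y)<.3))
    rep('redband',red&(Z>.11)&(Z<.14)&(X>.62)&(X<.68)&(abs(Y)<.3))
    rep('greenband',(H>45)&(H<75)&(S>120)&(Z>.11)&(Z<.14)&(X>.6)&(X<.68))
    rep('rail',(Z>.122)&(Z<.14)&(X>.62)&(X<.68)&(Y>-.14)&(Y<.2))
    rep('fencetop',(Z>.041)&(Z<.049)&(X>.59)&(X<.64)&(Y>-.14)&(Y<.2))
    rep('sticktop',(Z>.046)&(Z<.056)&(X>.37)&(X<.48)&(Y>.05)&(Y<.35))
    rep('stop',(H>20)&(H<32)&(S>150)&(Z>.03)&(Z<.045)&(X>.5)&(X<.63)&(Y>.2)&(Y<.3))
    rep('ytab',(H>20)&(H<32)&(S>150)&(Z>.135)&(Z<.19)&(Y<-.3)&(X>.5))
    rep('btab',(H>105)&(H<128)&(S>120)&(Z>.135)&(Z<.19)&(Y<-.3)&(X<.55))
    rep('rackbar',(Z>.12)&(Z<.132)&(Y<-.3)&(X>.45)&(X<.62)&(S<80))
    rep('line',(V<50)&(Z>.005)&(Z<.016)&(X>.45)&(X<.61)&(Y<.2)&(Y>.05))
E
```

```text
scene lid 1118 lo [ 0.495 -0.037  0.057] hi [0.576 0.082 0.071] rect (array([534.2,  22.3]), 89.7, 127.5, 2.23) line [0.537  0.0199 0.0622] [-0.0989  0.9951]
scene tile 2
scene redband 3
scene greenband 48 lo [ 0.639 -0.16   0.124] hi [ 0.645 -0.121  0.131] rect (array([ 642.3, -140.9]), 39.7, 6.0, 89.26) line [ 0.6423 -0.1395  0.1273] [0.0323 0.9995]
scene rail 480 lo [ 0.638 -0.135  0.122] hi [0.657 0.192 0.131] rect (array([647.1,  30.6]), 338.9, 12.9, 87.86) line [0.6477 0.0146 0.1265] [0.0381 0.9993]
scene fencetop 391 lo [ 0.607 -0.136  0.041] hi [0.627 0.183 0.047] rect (array([617.6,  27.3]), 334.2, 15.4, 87.77) line [0.6171 0.0085 0.0433] [0.038  0.9993]
scene sticktop 197 lo [0.415 0.087 0.046] hi [0.438 0.297 0.051] rect (array([426.9, 192.8]), 218.8, 23.2, 86.99) line [0.4257 0.1789 0.048 ] [0.0439 0.999 ]
scene stop 51 lo [0.549 0.246 0.031] hi [0.609 0.265 0.043] rect (array([574.7, 252.9]), 19.2, 69.2, 82.3) line [0.5712 0.2523 0.0364] [ 0.9985 -0.0546]
scene ytab 205 lo [ 0.565 -0.363  0.138] hi [ 0.587 -0.349  0.176] rect (array([ 575.4, -355.3]), 24.8, 17.6, 12.83) 
[... 2913 characters left out ...]
59 0.9978]
wrist rail 4084 lo [ 0.638 -0.097  0.124] hi [0.655 0.186 0.131] rect (array([646.9,  42.9]), 298.0, 11.4, 87.65) line [0.6468 0.0723 0.1281] [0.0415 0.9991]
wrist fencetop 4203 lo [ 0.606 -0.13   0.042] hi [0.627 0.193 0.046] rect (array([616.4,  30.1]), 339.9, 13.2, 87.61) line [0.6164 0.0404 0.0442] [0.0405 0.9992]
wrist sticktop 2597 lo [0.413 0.093 0.047] hi [0.434 0.221 0.051] rect (array([423. , 158.2]), 134.8, 20.9, 87.29) line [0.4238 0.1558 0.0492] [0.0431 0.9991]
wrist stop 0
wrist ytab 0
wrist btab 0
wrist rackbar 0
wrist line 252 lo [0.451 0.119 0.008] hi [0.607 0.137 0.014] rect (array([529.8, 124.4]), 11.8, 159.2, 82.67) line [0.5427 0.1227 0.0102] [ 0.9969 -0.078 ]
```

Emit:
carry_out(deltas="197 -124 90 0 0 0.043 0; 197 -124 90 0 0 0.043 0; 197 -124 90 0 0 0.043 0; 197 -124 90 0 0 0.043 0; 197 -124 90 0 0 0.043 0; 197 -124 90 0 0 0.043 0; 197 -124 110 0 0 0.043 0.3; 197 -124 110 0 0 0.043 0.3")

```text
time: 2.97
tool_pos: [0.4222, 0.1977, 0.0918]
ee_rot: [-3.135, 0.003, 1.532]
wrist_force: [-0.3, -0.2, -0.8]
width: 0.0843
```

```bash
python3 - <<'E'
from h import *
s=snap('wrist','d'); print(robot.get_obs()['tool_pos'],robot.get_obs()['ee_rot'])
w=fish(s);X,Y,Z=w[...,0],w[...,1],w[...,2]
m=(Z>.044)&(Z<.056)&(X>.40)&(X<.45)&(Y>.05)&(Y<.35); P=w[m];print(rect(P),*line(P))
for n in ['stick_center','rest_seat','rest']: print(n,[(np.round(c2w(s,d['at'])[0],3),d['p']) for d in robot.place_of(s,n)[:2]])
E
```

```text
[0.42402899 0.19708229 0.09368841] [-3.13767468e+00  1.97700421e-03  1.52992970e+00]
(array([425.2, 214.2]), 192.6, 20.5, 87.36) [0.4257 0.224  0.0492] [0.0439 0.999 ]
stick_center [(array([0.2  , 0.281, 0.012]), 0.98), (array([0.424, 0.197, 0.039]), 0.91)]
rest_seat []
rest []
```

View pics/d.png

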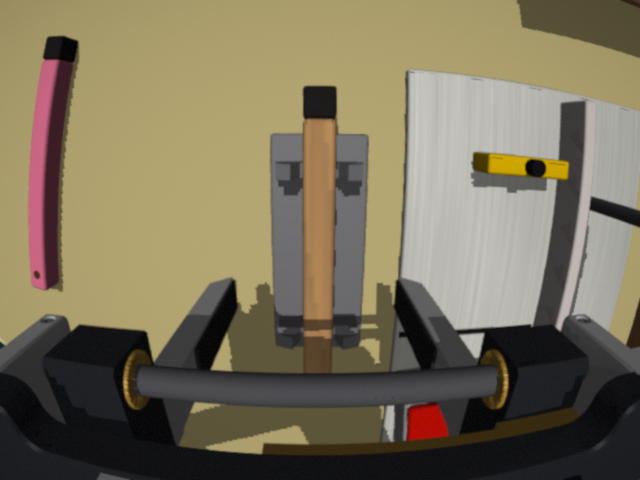

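The wrist view shows the wooden stick running from (320,85) to (317,370), centred between the open fingers. Descending to grip it.

Emit:
carry_out(deltas="3 -1 38 0 0 0 0.3; 3 -1 75 0 0 0 0.3; 3 -1 75 0 0 0 0.3; 3 -1 75 0 0 0 0.3; 3 -1 75 0 0 0 1; 3 -1 75 0 0 0 1; 3 -1 75 0 0 0 1; 3 -1 75 0 0 0 1")

```text
time: 3.83
tool_pos: [0.4267, 0.2004, 0.0225]
ee_rot: [3.138, -0.001, 1.528]
wrist_force: [-0.2, -0.2, 0.8]
width: 0.0425
```

Emit:
carry_out(deltas="0 0 0 0 0 0 1; 0 0 0 0 0 0 1; 0 0 -30 0 0 0 1; 0 0 -60 0 0 0 1; 0 0 -80 0 0 0 1; 0 0 -80 0 0 0 1; 0 0 -80 0 0 0 1; 0 0 -80 0 0 0 1")

```text
time: 4.5
tool_pos: [0.4244, 0.1998, 0.0993]
ee_rot: [-3.14, 0.001, 1.528]
wrist_force: [-0.4, -0.3, -0.8]
width: 0.0005
```

```bash
python3 - <<'E'
from h import *
s=snap('wrist','e');snap('side','e2'); o=robot.get_obs();print(o['tool_pos'],o['ee_rot'],o['width'])
w=fish(s);X,Y,Z=w[...,0],w[...,1],w[...,2]
m=(Z>.115)&(Z<.14)&(X>.40)&(X<.45)&(Y>.22)&(Y<.35); P=w[m];print(rect(P),*line(P),np.percentile(P[:,2],[5,50,95]))
E
```

```text
[0.4238485  0.19961517 0.09848141] [-3.13814976e+00  1.37483100e-03  1.52786984e+00] 0.0004977529174038423
  return _methods._mean(a, axis=axis, dtype=dtype,
  ret = um.true_divide(
h.py:24: RuntimeWarning: Mean of empty slice.
  m=np.median(P[:,:2],0); d=P[:,:2]-m; w=np.linalg.svd(d-d.mean(0),full_matrices=False)[2][0]; w*=np.sign(w[1] if abs(w[1])>abs(w[0]) else w[0]); return np.round(P.mean(0),4), np.round(w,4)
Traceback (most recent call last):
  File "h.py", line 24, in line
    m=np.median(P[:,:2],0); d=P[:,:2]-m; w=np.linalg.svd(d-d.mean(0),full_matrices=False)[2][0]; w*=np.sign(w[1] if abs(w[1])>abs(w[0]) else w[0]); return np.round(P.mean(0),4), np.round(w,4)
                                           ~~~~~~~~~~~~~~~~~~~~~~~~~~~~~~~~~~~~~~~~~~~~~~~~~^^^
IndexError: index 0 is out of bounds for axis 0 with size 0
```

View pics/e.png

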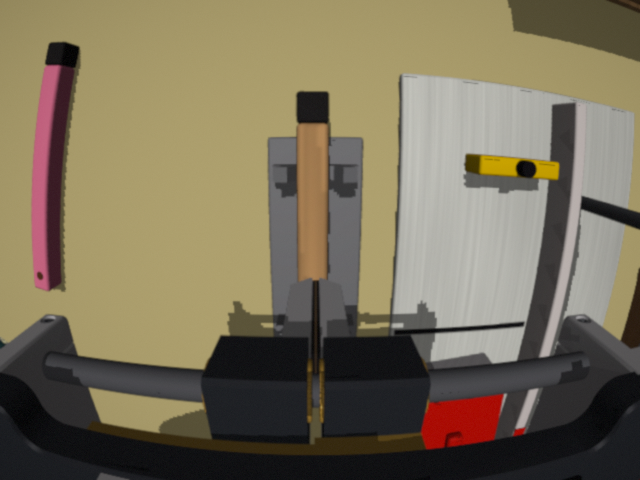

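View pics/e2.png

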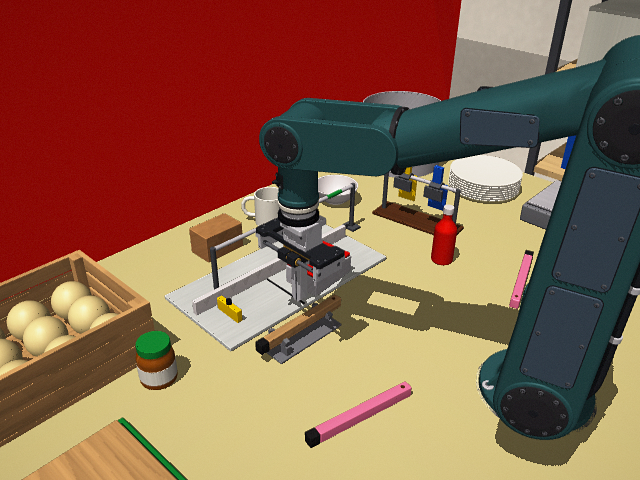

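The fingers had not finished closing, so the hand came up empty, and the stick still lies in its rest at (312,200). I'll open again, go down and close for longer.

Emit:
carry_out(deltas="0 0 0 0 0 0 0.5; 0 0 0 0 0 0 0.5; 0 0 0 0 0 0 0.5; 0 0 20 0 0 0 0.5; 0 0 50 0 0 0 0.5; 0 0 80 0 0 0 0.5; 0 0 80 0 0 0 0.5; 0 0 80 0 0 0 1")

```text
time: 5.27
tool_pos: [0.4235, 0.1995, 0.019]
ee_rot: [-3.137, 0.002, 1.528]
wrist_force: [0.2, -0.7, 0.5]
width: 0.0425
```

Emit:
carry_out(deltas="0 0 0 0 0 0 1; 0 0 0 0 0 0 1; 0 0 0 0 0 0 1; 0 0 0 0 0 0 1; 0 0 0 0 0 0 1; 0 0 0 0 0 0 1; 0 0 0 0 0 0 1; 0 0 0 0 0 0 1")

```text
time: 5.93
tool_pos: [0.4264, 0.2005, 0.0224]
ee_rot: [3.138, -0.001, 1.528]
wrist_force: [-1.8, 0.9, 6.5]
width: 0.0194
```

Emit:
carry_out(deltas="0 0 -30 0 0 0 1; 0 0 -60 0 0 0 1; 0 0 -80 0 0 0 1; -20 -7 -80 0 0 0.12 1; -50 -17 -80 0 0 0.24 1; -80 -27 -80 0 0 0.36 1; -110 -37 -80 0 0 0.48 1; -110 -37 -80 0 0 0.6 1")

```text
time: 6.6
tool_pos: [0.3817, 0.088, 0.1003]
ee_rot: [3.14, 0.003, 0.918]
wrist_force: [-0.0, 0.7, -0.4]
width: 0.0198
```

```bash
python3 - <<'E'
from h import *
s=snap('wrist','f'); o=robot.get_obs();print(o['tool_pos'],o['ee_rot'],o['width'],o['joint_positions'])
E
```

```text
[0.38276374 0.08978812 0.1005282 ] [3.14064227e+00 2.32208748e-05 9.14362382e-01] 0.01980413380853247 [ 8.65412750e-02 -2.28592821e-01  1.87620279e+00 -6.62007531e-04
  1.49329849e+00  7.43026236e-01]
```

View pics/f.png

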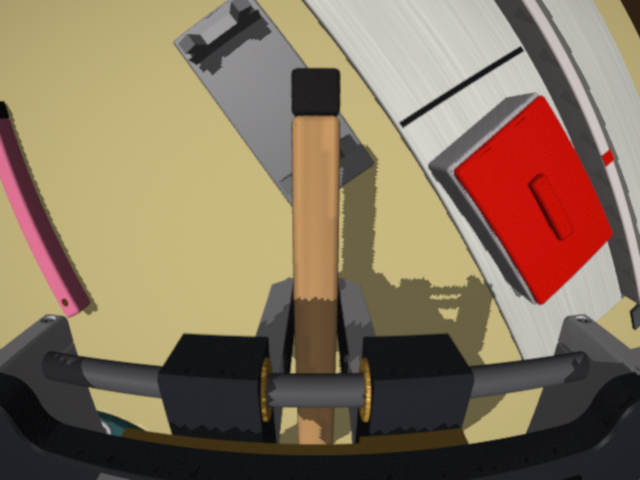

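The stick is held straight, with its tip at (316,90). Turning on to point at the fence.

Emit:
carry_out(deltas="-20 6 0 0 0 0.12 1; -40 12 0 0 0 0.24 1; -61 18 0 0 0 0.36 1; -61 18 0 0 0 0.48 1; -61 18 0 0 0 0.60 1; -61 18 0 0 0 0.72 1; -61 18 0 0 0 0.84 1; -61 18 0 0 0 0.968 1")

```text
time: 7.32
tool_pos: [0.3615, 0.0325, 0.1006]
ee_rot: [-3.141, -0.001, -0.04]
wrist_force: [0.0, 0.6, -0.4]
width: 0.0198
```

Emit:
carry_out(deltas="0 0 20 0 0 0 1; 0 0 50 0 0 0 1; 0 0 78 0 0 0 1; 0 0 78 0 0 0 1; 0 0 78 0 0 0 1; 0 0 78 0 0 0 1; 0 0 78 0 0 0 1; 0 0 78 0 0 0 1")

```text
time: 7.98
tool_pos: [0.363, 0.0321, 0.0244]
ee_rot: [3.141, -0.004, -0.037]
wrist_force: [0.3, 0.1, -0.1]
width: 0.02
```

```bash
cat >> h.py <<'E'
xh=np.array([.9992,-.040]);yh=np.array([.040,.9992])
def ab(p): p=np.asarray(p); return np.array([p[...,:2]@xh-.5783,p[...,:2]@yh-.008]).T
def lid(s):
    w=fish(s) if s is not None and s['name']=='wrist' else cloud(s)
E
python3 - <<'E'
from h import *
s=snap('wrist','g'); o=robot.get_obs();print(o['tool_pos'],o['ee_rot'],o['width'],ab(o['tool_pos']))
w=fish(s);X,Y,Z=w[...,0],w[...,1],w[...,2]
hsv=cv2.cvtColor(s['pixels'],cv2.COLOR_RGB2HSV).astype(int); H,S,V=hsv[...,0],hsv[...,1],hsv[...,2]
P=w[((H<8)|(H>172))&(S>150)&(Z>.055)&(Z<.08)&(X>.45)&(X<.6)&(abs(Y)<.15)]
print(rect(P),ab(np.array(rect(P)[0])/1000))
P=w[(Z>.03)&(Z<.062)&(X>.37)&(X<.485)&(abs(Y-.03)<.03)&(V<60)];print(rect(P),ab(np.array(rect(P)[0])/1000),np.percentile(P,[2,98],0))
E
```

```text
[0.36274274 0.03206309 0.02418062] [ 3.1414819  -0.0035804  -0.03678919] 0.019812725925219134 [-0.21712998  0.03854715]
(array([494.9,  25.9]), 124.4, 18.5, 88.28) [-0.08483192  0.03767528]
(array([421.1,  32. ]), 22.9, 102.2, 88.91) [-0.15881688  0.0408184 ] [[0.37142    0.02030466 0.0462224 ]
 [0.47154385 0.04354625 0.05716086]]
```

View pics/g.png

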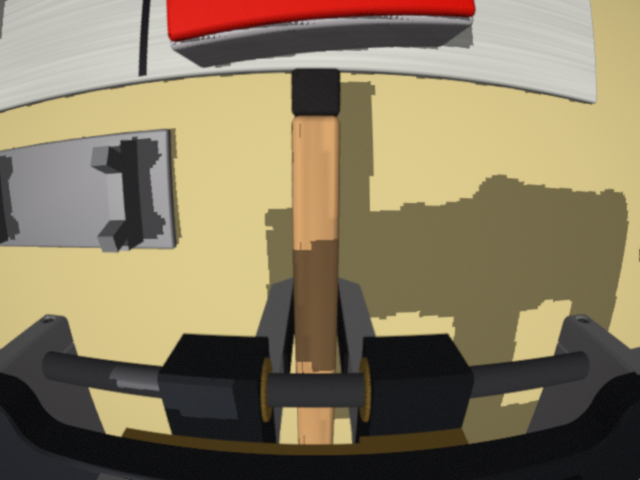

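The tip at (316,90) points at the middle of the pan's side. Pushing slowly.

Emit:
carry_out(deltas="6 0 0 0 0 0 1; 12 0 0 0 0 0 1; 18 0 0 0 0 0 1; 23 0 0 0 0 0 1; 28 0 0 0 0 0 1; 32 0 0 0 0 0 1; 36 0 0 0 0 0 1; 40 0 0 0 0 0 1")

```text
time: 8.7
tool_pos: [0.4009, 0.0308, 0.0221]
ee_rot: [-3.141, 0.002, -0.037]
wrist_force: [-3.4, 0.9, 1.2]
width: 0.0198
```

Emit:
carry_out(deltas="1 0 0 0 0 0 1; 2 0 0 0 0 0 1; 3 0 0 0 0 0 1; 4 0 0 0 0 0 1; 5 0 0 0 0 0 1; 6 0 0 0 0 0 1; 7 0 0 0 0 0 1; 7 0 0 0 0 0 1")

```text
time: 9.37
tool_pos: [0.4078, 0.0306, 0.0223]
ee_rot: [-3.141, 0.001, -0.037]
wrist_force: [-5.0, 1.4, -1.0]
width: 0.0198
```

```bash
cat > pan.py <<'E'
from h import *
import sys
o=robot.get_obs();print(o['tool_pos'],o['ee_rot'],o['width'],'st',ab(o['tool_pos']))
for n in sys.argv[1].split(','):
    s=snap(n,sys.argv[2]+n); w=fish(s) if n=='wrist' else cloud(s);X,Y,Z=w[...,0],w[...,1],w[...,2]
    hsv=cv2.cvtColor(s['pixels'],cv2.COLOR_RGB2HSV).astype(int); H,S,V=hsv[...,0],hsv[...,1],hsv[...,2]
    P=w[((H<8)|(H>172))&(S>150)&(Z>.055)&(Z<.08)&(X>.45)&(X<.64)&(Y>-.15)&(Y<.3)]
    A=ab(P); print(n,'lid st rect',rect(A),'lo/hi',np.round(np.percentile(A,[1,99],0),4).tolist())
    print([(np.round(ab(c2w(s,d['at'])[0]),4),round(d['p'],2)) for d in robot.place_of(s,'pan_center')[:2]])
E
python3 pan.py scene,side,wrist h
```

```text
[0.40783904 0.03059122 0.02226528] [-3.14115125e+00  1.10630967e-03 -3.69610670e-02] 0.019753419116103045 st [-0.17201088  0.03888031]
scene lid st rect (array([-24.3,  34.4]), 130.1, 73.1, 89.57) lo/hi [[-0.0569, -0.0273], [0.0102, 0.0945]]
[(array([-0.0162,  0.0411]), 0.93)]
side lid st rect (array([-18.1,  38.1]), 88.0, 128.7, 2.8) lo/hi [[-0.062, -0.0216], [0.0231, 0.1011]]
[(array([-0.0199,  0.035 ]), 0.71)]
wrist lid st rect (array([-46.6,  38.1]), 30.2, 124.7, 0.25) lo/hi [[-0.0607, -0.0217], [-0.0344, 0.0984]]
[]
```

View pics/hwrist.png

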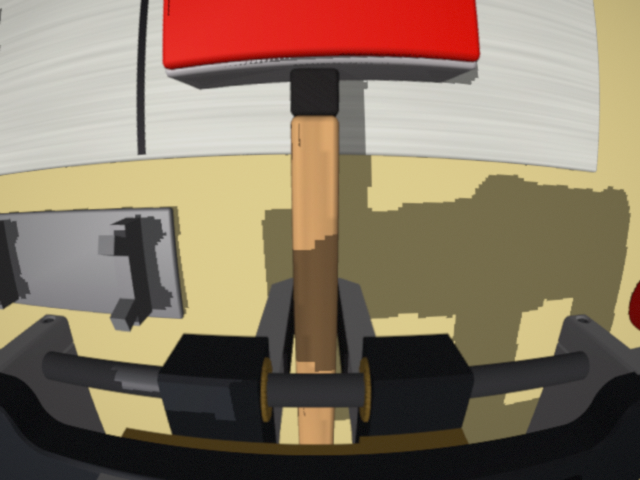

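View pics/hside.png

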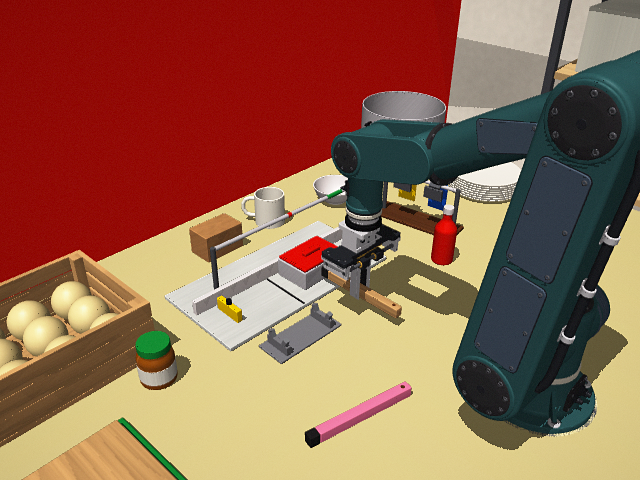

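Nearly there: the tip is at station x ≈ -62 mm. I'll push a little more and watch the force.

Emit:
carry_out(deltas="1 0 0 0 0 0 1; 2 0 0 0 0 0 1; 3 0 0 0 0 0 1; 4 0 0 0 0 0 1; 4 0 0 0 0 0 1; 4 0 0 0 0 0 1; 4 0 0 0 0 0 1; 4 0 0 0 0 0 1")

```text
time: 10.33
tool_pos: [0.4098, 0.031, 0.0219]
ee_rot: [-3.14, 0.006, -0.037]
wrist_force: [-10.1, 2.7, 1.4]
width: 0.0198
```

```bash
python3 pan.py scene,side i
```

```text
[0.40976135 0.03103229 0.02191059] [-3.1402315   0.00563894 -0.0366823 ] 0.019800486805493386 st [-0.17010775  0.03939792]
scene lid st rect (array([-23.2,  32.7]), 126.6, 72.6, 88.72) lo/hi [[-0.0554, -0.0274], [0.0105, 0.0936]]
[(array([-0.0173,  0.0422]), 0.76)]
side lid st rect (array([-14.5,  37.6]), 92.0, 132.1, 2.09) lo/hi [[-0.0597, -0.0216], [0.0243, 0.1009]]
[(array([-0.0178,  0.0365]), 0.78)]
```

Force is 10 N and the pan is flush (x ≈ -16 mm, square). Next: back off, lift, turn the stick to about 20° off the feed direction and go behind the pan.

Emit:
carry_out(deltas="-20 0 0 0 0 0 1; -20 0 -40 0 0 0 1; -20 0 -80 0 0 -0.12 1; -20 20 -80 0 0 -0.24 1; -20 40 -80 0 0 -0.36 1; -10 60 -80 0 0 -0.48 1; 0 80 -80 0 0 -0.60 1; 20 90 -80 0 0 -0.72 1")

```text
time: 11.2
tool_pos: [0.4308, -0.0634, 0.1043]
ee_rot: [3.134, -0.003, 0.686]
wrist_force: [0.0, -0.8, -1.0]
width: 0.0197
```

```bash
python3 - <<'E'
from h import *
o=robot.get_obs();print(o['tool_pos'],o['ee_rot'],ab(o['tool_pos']))
yaw=-.04+.72; tx=np.array([np.cos(yaw),np.sin(yaw)]);ty=np.array([np.sin(yaw),-np.cos(yaw)])
cmd=np.array([-.1673+.020,.038-.090])
st=lambda p:(p[0]+.5783)*xh+(p[1]+.008)*yh
for t in [(-.056,-.146)]:
    d=st(t)-st(cmd); print('cmd',st(cmd),'tool delta',d@tx,d@ty, 'rot',-(1.182-yaw))
E
python3 pan.py scene,side j
```

```text
[ 0.43080142 -0.06344935  0.10427343] [ 3.13449569e+00 -2.66483821e-03  6.86215594e-01] [-0.14530524 -0.05416654]
cmd [ 0.4288952 -0.0612048] tool delta 0.006656310742033385 0.1308716719431179 rot -0.502
[ 0.43080142 -0.06344935  0.10427343] [ 3.13449569e+00 -2.66483821e-03  6.86215594e-01] 0.01966802763041419 st [-0.14530524 -0.05416654]
scene lid st rect (array([-21.8,  34.9]), 127.5, 71.4, 88.95) lo/hi [[-0.0546, -0.0273], [0.0112, 0.093]]
[(array([-0.0387,  0.1329]), 0.42)]
side lid st rect (array([-17.7,  39.2]), 88.9, 130.5, 0.69) lo/hi [[-0.0598, -0.021], [0.0243, 0.1016]]
[(array([-0.0199,  0.0371]), 0.88), (array([-0.079, -0.351]), 0.67)]
```

View pics/jside.png

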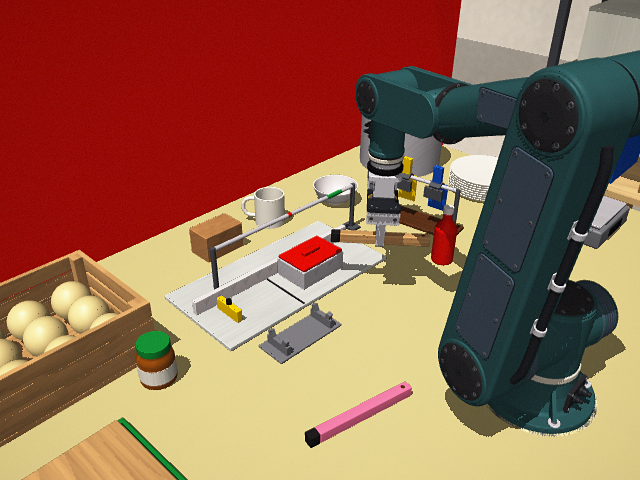

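The pan stands square at the fence, at about (310,255) in the side view. Continuing behind it.

Emit:
carry_out(deltas="0 10 0 0 0 -0.12 1; 2 35 0 0 0 -0.24 1; 4 65 0 0 0 -0.36 1; 7 100 0 0 0 -0.48 1; 7 131 0 0 0 -0.50 1; 7 131 30 0 0 -0.50 1; 7 131 60 0 0 -0.50 1; 7 131 79 0 0 -0.50 1")

```text
time: 12.07
tool_pos: [0.5162, -0.157, 0.0213]
ee_rot: [-3.14, 0.0, 1.181]
wrist_force: [-0.2, 0.0, -0.7]
width: 0.0198
```

```bash
python3 pan.py wrist,side k
```

```text
[ 0.5161724  -0.15695394  0.02130834] [-3.14010718e+00  2.90763805e-05  1.18104621e+00] 0.0198356732336077 st [-0.05626238 -0.14418148]
wrist lid st rect (array([-27.7, -21.4]), 25.3, 73.0, 68.44) lo/hi [[-0.0567, -0.024], [0.003, 0.0005]]
[]
side lid st rect (array([-16.2,  38.6]), 88.8, 130.6, 0.73) lo/hi [[-0.0598, -0.0224], [0.0237, 0.1014]]
[(array([-0.0182,  0.0375]), 0.93)]
```

View pics/kwrist.png

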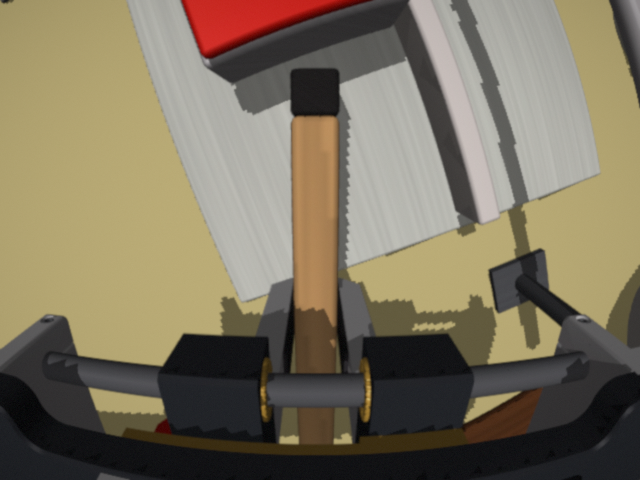

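Emit:
carry_out(deltas="6.7 -2.2 0 0 0 0 1; 13.3 -4.3 0 0 0 0 1; 20 -6.5 0 0 0 0 1; 26.7 -8.6 0 0 0 0 1; 33.3 -10.8 0 0 0 0 1; 40 -13 0 0 0 0 1; 46.7 -15.1 0 0 0 0 1; 53.3 -17.3 0 0 0 0 1")

```text
time: 12.93
tool_pos: [0.5216, -0.1034, 0.0256]
ee_rot: [3.138, 0.004, 1.183]
wrist_force: [-3.6, -7.3, 1.9]
width: 0.0196
```

```bash
python3 pan.py wrist,side l
```

```text
[ 0.52159734 -0.10338627  0.0256153 ] [3.13796961 0.00417011 1.18297908] 0.019636901877359905 st [-0.05298449 -0.09043967]
wrist lid st rect (array([-20.9,  25.7]), 38.8, 93.5, 68.06) lo/hi [[-0.0563, 0.0183], [0.0248, 0.0554]]
[]
side lid st rect (array([-17.1,  82.6]), 90.2, 129.0, 0.1) lo/hi [[-0.0591, 0.0223], [0.026, 0.1455]]
[]
```

View pics/lwrist.png

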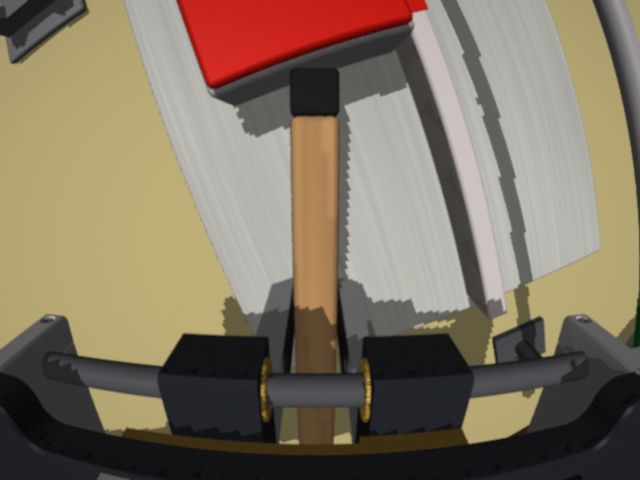

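View pics/lside.png

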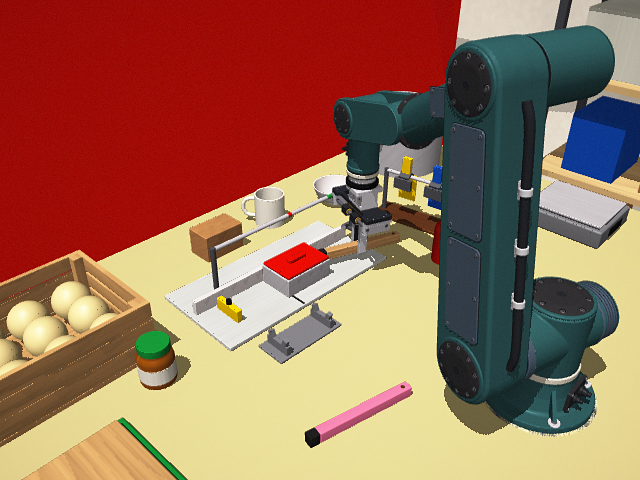

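The pan moved 44 mm and is still square and flush (angle 0.1° in the side view). Continuing.

Emit:
carry_out(deltas="6.6 -2.3 0 0 0 0 1; 13.2 -4.6 0 0 0 0 1; 19.8 -6.9 0 0 0 0 1; 26.4 -9.2 0 0 0 0 1; 33 -11.5 0 0 0 0 1; 39.6 -13.8 0 0 0 0 1; 46.2 -16.1 0 0 0 0 1; 52.8 -18.4 0 0 0 0 1")

```text
time: 13.8
tool_pos: [0.5242, -0.0471, 0.0242]
ee_rot: [3.14, 0.002, 1.182]
wrist_force: [-1.4, -5.8, 3.1]
width: 0.0197
```

```bash
python3 pan.py wrist,side m
```

```text
[ 0.52420913 -0.04711809  0.02422303] [3.14009142e+00 2.43738942e-03 1.18222162e+00] 0.019651986375408034 st [-0.05262552 -0.03411203]
wrist lid st rect (array([-20.7,  81.6]), 38.1, 92.7, 68.19) lo/hi [[-0.0562, 0.0746], [0.0246, 0.1114]]
[]
side lid st rect (array([-16.7, 139.1]), 89.1, 128.3, 0.85) lo/hi [[-0.0591, 0.078], [0.0249, 0.2011]]
[(array([-0.0191,  0.1357]), 0.87), (array([ 0.0089, -0.3336]), 0.41)]
```

View pics/mside.png

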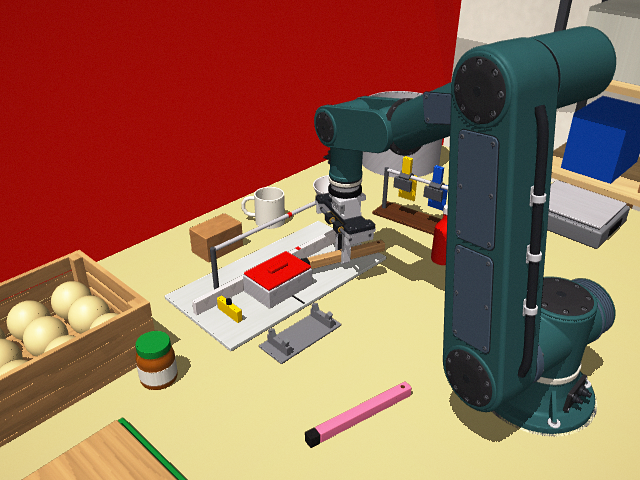

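Emit:
carry_out(deltas="6.7 -2.2 0 0 0 0 1; 13.3 -4.4 0 0 0 0 1; 20 -6.6 0 0 0 0 1; 26.7 -8.8 0 0 0 0 1; 33.3 -11 0 0 0 0 1; 40 -13.3 0 0 0 0 1; 46.7 -15.6 0 0 0 0 1; 53.1 -17.8 0 0 0 0 1")

```text
time: 14.67
tool_pos: [0.5268, 0.0084, 0.0235]
ee_rot: [-3.141, 0.004, 1.182]
wrist_force: [-2.3, -6.9, 2.6]
width: 0.0196
```

```bash
python3 pan.py scene,side n
```

```text
[0.52675718 0.00843258 0.0234872 ] [-3.14070742  0.00385571  1.18248328] 0.01963519162451285 st [-0.05230153  0.02149612]
scene lid st rect (array([-22.4, 189. ]), 68.6, 129.1, 0.66) lo/hi [[-0.0544, 0.1264], [0.0106, 0.248]]
[(array([-0.0143,  0.1954]), 0.87), (array([ 0.2349, -0.054 ]), 0.21)]
side lid st rect (array([-16. , 193.8]), 89.3, 129.1, 0.28) lo/hi [[-0.0592, 0.1321], [0.0251, 0.2564]]
[(array([-0.0184,  0.1934]), 0.57), (array([-0.0597,  0.479 ]), 0.57)]
```

View pics/nside.png

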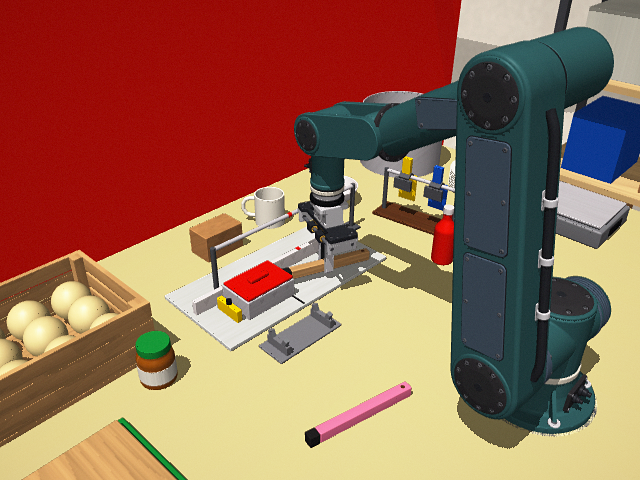

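The pan front is about 12 mm short of the stop. Now feeding slowly.

Emit:
carry_out(deltas="2.3 -0.8 0 0 0 0 1; 4.7 -1.6 0 0 0 0 1; 7.0 -2.4 0 0 0 0 1; 9.4 -3.3 0 0 0 0 1; 11.3 -3.9 0 0 0 0 1; 12.2 -4.3 0 0 0 0 1; 13.2 -4.6 0 0 0 0 1; 14.1 -5 0 0 0 0 1")

```text
time: 15.53
tool_pos: [0.5275, 0.0198, 0.0237]
ee_rot: [3.14, 0.011, 1.182]
wrist_force: [-5.0, -18.2, 3.2]
width: 0.0198
```

```bash
python3 pan.py wrist,side o
```

```text
[0.52748627 0.01975737 0.02369671] [3.139821   0.01063213 1.18224695] 0.019758042478780814 st [-0.05202602  0.03284101]
wrist lid st rect (array([-20.4, 148.5]), 38.8, 92.6, 68.3) lo/hi [[-0.0561, 0.1413], [0.0246, 0.1784]]
[]
side lid st rect (array([-16.9, 203.5]), 127.8, 89.0, 89.44) lo/hi [[-0.0597, 0.1427], [0.0255, 0.2655]]
[(array([-0.017,  0.2  ]), 0.88)]
```

View pics/oside.png

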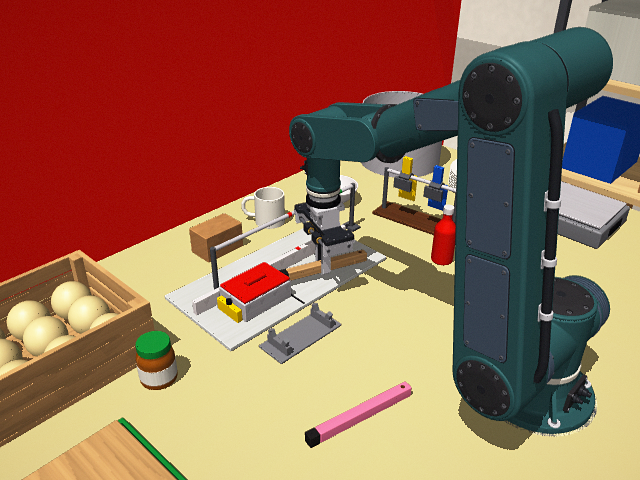

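Force jumped to 18 N, so the pan is against the stop and square. Working out the way home.

```bash
python3 - <<'E'
from h import *
yaw=1.18; t=lambda y:(np.array([np.cos(y),np.sin(y)]),np.array([np.sin(y),-np.cos(y)]))
st=lambda p:(p[0]+.5783)*xh+(p[1]+.008)*yh
c0=np.array([.4288952,-.0612048]); x,y=t(.68); c0=c0+.007*x+.131*y
x,y=t(yaw); c=c0+.1733*x-.0585*y; print('cmd',c)
d=np.array([.4251,.2])-c; print(d@x,d@y)
E
```

```text
cmd [0.52863492 0.02385305]
0.12342751028031525 -0.16282775167994568
```

View pics/owrist.png

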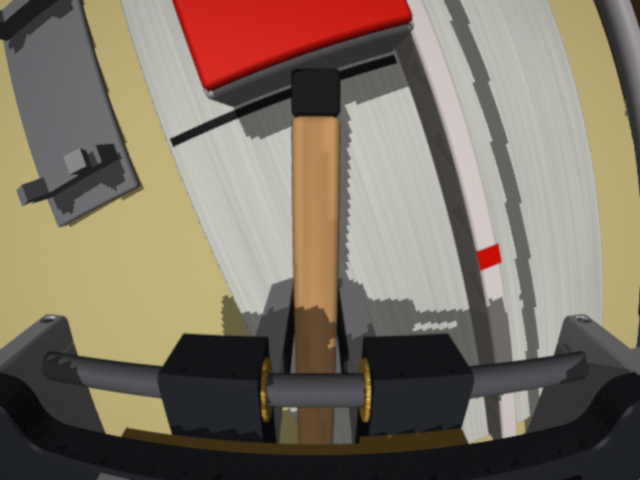

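The stick has not slipped in the grip. Retreating and carrying it back.

Emit:
carry_out(deltas="-20 0 0 0 0 0 1; -35 0 -20 0 0 0 1; -35 0 -60 0 0 0 1; -35 0 -82 0 0 0 1; -5 -35 -82 0 0 -0.1 1; 20 -68 -82 0 0 -0.2 1; 50 -100 -82 0 0 -0.3 1; 85 -130 -82 0 0 -0.348 1")

```text
time: 16.4
tool_pos: [0.4427, 0.1453, 0.1062]
ee_rot: [3.14, -0.004, 1.534]
wrist_force: [-0.3, 0.3, -0.4]
width: 0.0199
```

Emit:
carry_out(deltas="30 -10 0 0 0 0 1; 47.3 -17.7 0 0 0 0 1; 47.3 -17.7 20 0 0 0 1; 47.3 -17.7 35 0 0 0 1; 47.3 -17.7 35 0 0 0 1; 47.3 -17.7 35 0 0 0 1; 47.3 -17.7 35 0 0 0 1; 47.3 -17.7 35 0 0 0 1")

```text
time: 17.07
tool_pos: [0.4289, 0.191, 0.0718]
ee_rot: [3.139, -0.002, 1.53]
wrist_force: [0.6, 0.0, 0.2]
width: 0.0201
```

```bash
python3 pan.py wrist,scene,side p; python3 - <<'E'
from h import *
s=snap('wrist'); w=fish(s);X,Y,Z=w[...,0],w[...,1],w[...,2]
P=w[(Z>.085)&(Z<.11)&(X>.40)&(X<.45)&(Y>.22)&(Y<.34)]; print(rect(P),*line(P)); print(np.percentile(P[:,2],[5,50,95]), P[:,1].max())
E
```

```text
[0.42892632 0.19104794 0.07182074] [ 3.13933562e+00 -1.59562672e-03  1.53036103e+00] 0.020063606771122816 st [-0.15735874  0.20005216]
wrist lid st rect (array([-14.9, 205.5]), 86.7, 122.9, 0.13) lo/hi [[-0.0573, 0.147], [0.0247, 0.2659]]
[(array([-0.0215,  0.206 ]), 0.68)]
scene lid st rect (array([-21.8, 198.8]), 67.8, 128.2, 0.28) lo/hi [[-0.0544, 0.1377], [0.0104, 0.2589]]
[(array([-0.0154,  0.208 ]), 0.77)]
side lid st rect (array([-17.4, 204.2]), 129.0, 88.0, 89.18) lo/hi [[-0.059, 0.1428], [0.0248, 0.2657]]
[(array([-0.0207,  0.2032]), 0.58), (array([0.2266, 0.1333]), 0.52)]
(array([431.7, 260. ]), 80.6, 20.2, 87.67) [0.4317 0.2609 0.0979] [0.0419 0.9991]
[0.09638715 0.09799814 0.09915654] 0.3005529024175589
```

View pics/pwrist.png

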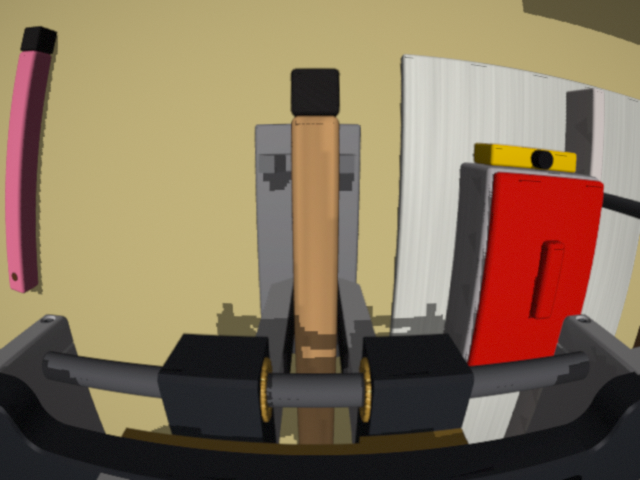

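View pics/pside.png

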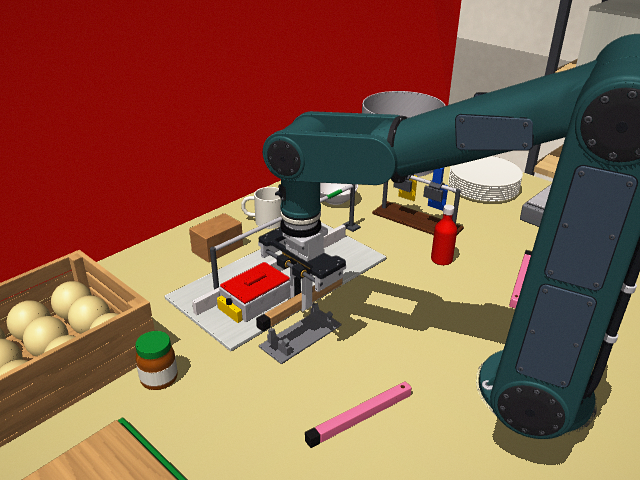

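The stick is 9 mm short and 4 mm to the side of the home pose. I'll correct that, then lower.

Emit:
carry_out(deltas="8.8 -4.2 0 0 0 0 1; 8.8 -4.2 0 0 0 0 1; 8.8 -4.2 0 0 0 0 1; 8.8 -4.2 0 0 0 0 1; 8.8 -4.2 10 0 0 0 1; 8.8 -4.2 16 0 0 0 1; 8.8 -4.2 16 0 0 0 1; 8.8 -4.2 16 0 0 0 1")

```text
time: 18.08
tool_pos: [0.4233, 0.1992, 0.0533]
ee_rot: [-3.139, 0.001, 1.531]
wrist_force: [0.9, -0.0, -0.9]
width: 0.0195
```

```bash
python3 - <<'E'
from h import *
o=robot.get_obs(); print(o['tool_pos'],o['ee_rot'])
s=snap('wrist','q'); w=fish(s);X,Y,Z=w[...,0],w[...,1],w[...,2]
P=w[(Z>.07)&(Z<.1)&(X>.40)&(X<.45)&(Y>.22)&(Y<.34)]; print(rect(P),*line(P)); print(np.percentile(P[:,2],[5,50,95]), P[:,1].max())
E
```

```text
[0.42333168 0.19918582 0.05334219] [-3.13948513e+00  8.40063493e-04  1.53060951e+00]
(array([426.6, 264.4]), 89.4, 20.2, 87.73) [0.4267 0.2657 0.0803] [0.0412 0.9992]
[0.07870393 0.08036004 0.08149925] 0.30918991671023277
```

View pics/q.png

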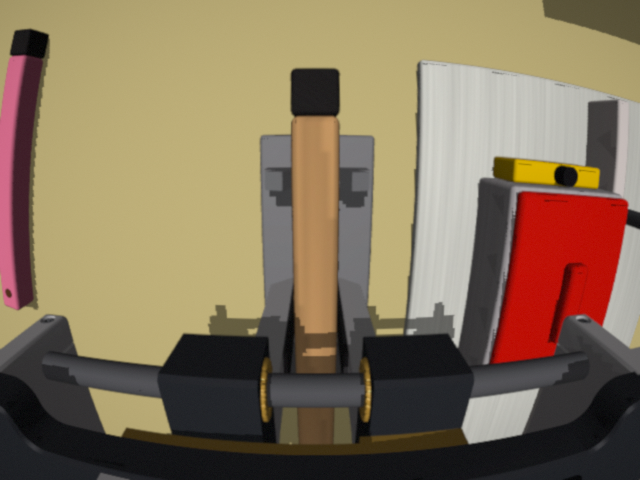

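Emit:
carry_out(deltas="1 0.8 8 0 0 0 1; 1 0.8 16 0 0 0 1; 1 0.8 24 0 0 0 1; 1 0.8 30 0 0 0 1; 1 0.8 31 0 0 0 1; 1 0.8 31 0 0 0 1; 1 0.8 31 0 0 0 1; 1 0.8 31 0 0 0 1")

```text
time: 18.8
tool_pos: [0.425, 0.2005, 0.0235]
ee_rot: [3.141, -0.0, 1.531]
wrist_force: [1.0, 0.0, -0.5]
width: 0.0195
```

Emit:
carry_out(deltas="0 0 0 0 0 0 0.5; 0 0 0 0 0 0 0.5; 0 0 0 0 0 0 0.5; 0 0 0 0 0 0 0.5; 0 0 0 0 0 0 0.5; 0 0 0 0 0 0 0.5; 0 0 -35 0 0 0 0.5; 0 0 -75 0 0 0 0.5")

```text
time: 19.47
tool_pos: [0.422, 0.1995, 0.0958]
ee_rot: [-3.133, 0.003, 1.531]
wrist_force: [1.4, 0.9, 0.6]
width: 0.0467
```

```bash
python3 pan.py scene,side,wrist r; python3 - <<'E'
from h import *
s=snap('wrist'); w=fish(s);X,Y,Z=w[...,0],w[...,1],w[...,2]
P=w[(Z>.044)&(Z<.056)&(X>.40)&(X<.45)&(Y>.2)&(Y<.34)]; print(rect(P),*line(P)); print(np.percentile(P[:,2],[5,50,95]), P[:,1].max())
for n in ['stick_center','rest_seat']: print(n,[(np.round(c2w(s,d['at'])[0],3),d['p']) for d in robot.place_of(s,n)[:2]])
E
```

```text
[0.42195877 0.19947983 0.0957736 ] [-3.13320275  0.0031983   1.53072032] 0.046657083021840046 st [-0.16465799  0.2081986 ]
scene lid st rect (array([-21.9, 197.8]), 67.7, 126.8, 0.99) lo/hi [[-0.0537, 0.1372], [0.0106, 0.2583]]
[(array([-0.0139,  0.2061]), 0.78), (array([-0.0807, -0.3517]), 0.34)]
side lid st rect (array([-17. , 203.7]), 89.7, 127.6, 0.7) lo/hi [[-0.0587, 0.1436], [0.0256, 0.2661]]
[(array([-0.0159,  0.2687]), 0.65), (array([-0.0147,  0.1992]), 0.58)]
wrist lid st rect (array([-14.7, 204.3]), 86.9, 125.4, 0.02) lo/hi [[-0.0573, 0.1468], [0.0259, 0.266]]
[(array([-0.0142,  0.2026]), 0.87)]
(array([427.9, 255.2]), 111.0, 20.6, 87.84) [0.4279 0.2562 0.0492] [0.0407 0.9992]
[0.04748626 0.04925514 0.05047037] 0.31055264054492604
stick_center [(array([0.425, 0.198, 0.039]), 0.7), (array([0.197, 0.278, 0.011]), 0.69)]
rest_seat [(array([0.423, 0.195, 0.036]), 0.56)]
```

View pics/rside.png

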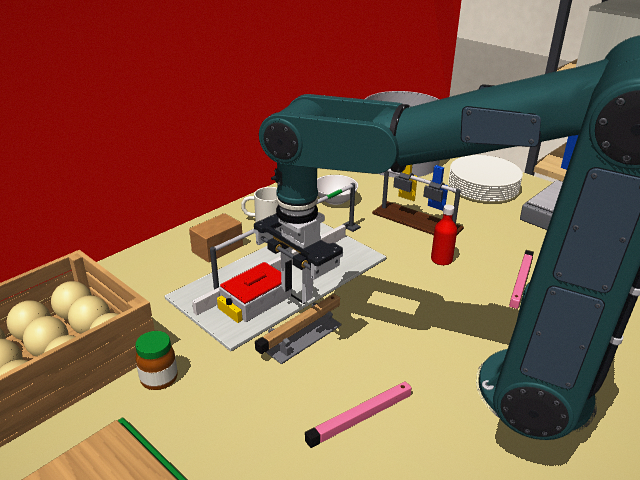

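View pics/rwrist.png

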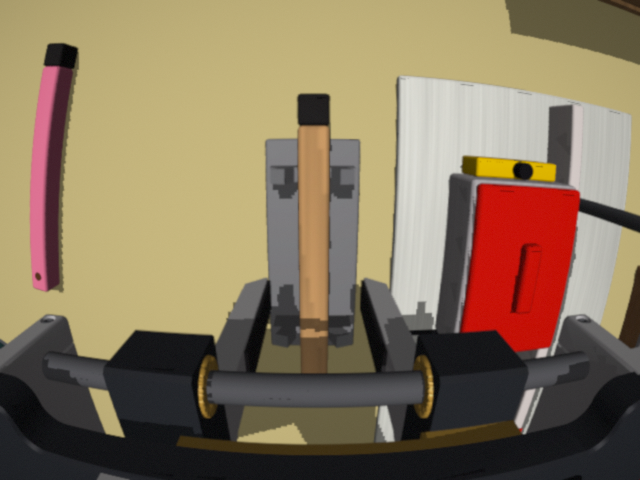

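The stick is back in its rest: its top is at 49 mm as before, its tip is where it was, and the fingers are clear. The pan still touches the stop. Next, over to the rack.

Emit:
carry_out(deltas="0 0 -40 0 0 0 0.5; 0 0 -80 0 0 0 0.5; -30 6 -105 0 0 0.12 0.5; -65 14 -125 0 0 0.24 0.5; -102 22 -140 0 0 0.36 0.5; -140 30 -150 0 0 0.48 0.5; -180 38 -160 0 0 0.6 0.5; -220 46 -165 0 0 0.72 0.5")

```text
time: 20.58
tool_pos: [0.4622, -0.0228, 0.2641]
ee_rot: [3.141, -0.001, 0.806]
wrist_force: [0.9, 0.6, -0.2]
width: 0.0471
```

```bash
cat >> h.py <<'E'
def go(tx,ty,tz,tyaw):
    o=robot.get_obs(); p=o['tool_pos']; y=o['ee_rot'][2]; d=np.array([tx,ty])-p[:2]
    x=np.array([np.cos(y),np.sin(y)]); yy=np.array([np.sin(y),-np.cos(y)])
    print('at',np.round(p,4),round(y,3),'delta',np.round([1000*d@x,1000*d@yy,1000*(p[2]-tz),-(tyaw-y)],3))
E
python3 -c "
from h import *
go(.52,-.36,.27,.131)"
```

```text
at [ 0.4622 -0.0228  0.2641] 0.806 delta [-203.173  275.246   -5.874    0.675]
```

Emit:
carry_out(deltas="-24 33 -6 0 0 0.1 0.5; -48 66 -6 0 0 0.2 0.5; -72 99 -6 0 0 0.3 0.5; -97 132 -6 0 0 0.4 0.5; -121 165 -6 0 0 0.5 0.5; -146 198 -6 0 0 0.6 0.5; -170 231 -6 0 0 0.675 0.5; -195 264 -6 0 0 0.675 0.5")

```text
time: 21.25
tool_pos: [0.5189, -0.3462, 0.2679]
ee_rot: [-3.14, 0.001, 0.133]
wrist_force: [-0.1, 0.1, 0.3]
width: 0.0471
```

```bash
cat > tag.py <<'E'
from h import *
import sys
s=snap('wrist',sys.argv[1]); o=robot.get_obs(); print(o['tool_pos'],o['ee_rot'],o['width'],o['joint_positions'])
w=fish(s);X,Y,Z=w[...,0],w[...,1],w[...,2]
hsv=cv2.cvtColor(s['pixels'],cv2.COLOR_RGB2HSV).astype(int); H,S,V=hsv[...,0],hsv[...,1],hsv[...,2]
m=(H>20)&(H<32)&(S>120)&(Z>.165)&(Z<.19)&(Y<-.25); P=w[m]
v,u=np.nonzero(m); print('ytop',len(P),rect(P),P.mean(0),'px',u.mean(),v.mean())
P=w[(H>105)&(H<128)&(S>100)&(Z>.165)&(Z<.19)&(Y<-.25)]; print('btop',len(P)); 
if len(P)>9: print(rect(P),P.mean(0))
P=w[(Z>.122)&(Z<.134)&(Y<-.3)&(Y>-.4)&(X>.42)&(X<.65)&(S<70)]; print('bar',len(P),*line(P))
for n in ['tag_tab','tag_rail','spare_tab']: print(n,[(np.round(c2w(s,d['at'])[0],3),d['p']) for d in robot.place_of(s,n)[:2]])
E
python3 tag.py s
```

```text
[ 0.51856531 -0.35400806  0.2643942 ] [3.14024031 0.00500101 0.12796356] 0.047173099730628304 [-0.68670626  0.26432859  1.0507005  -0.00472265  1.82900823  0.75492276]
ytop 579 (array([ 573.4, -350.6]), 22.9, 13.9, 7.75) [ 0.57364843 -0.35049511  0.17549429] px 332.45768566493956 176.28497409326425
btop 543
(array([ 484.6, -362.1]), 23.4, 13.9, 7.86) [ 0.48627838 -0.36161919  0.1746215 ]
bar 2945 [ 0.5392 -0.3539  0.1283] [0.9916 0.1292]
tag_tab [(array([ 0.574, -0.35 ,  0.157]), 0.56)]
tag_rail [(array([ 0.568, -0.35 ,  0.122]), 0.63)]
spare_tab [(array([ 0.487, -0.361,  0.155]), 0.69)]
```

View pics/s.png

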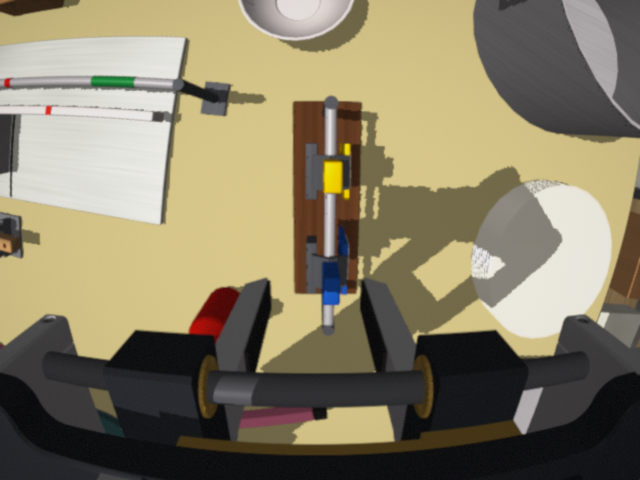

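The yellow tab is at (332,176), the blue at (330,275), and the plate is on the right (robot-right) side. I'll take one more steady measurement.

```bash
python3 tag.py t | grep -v place; python3 - <<'E'
from h import *
go(.574,-.351,.20,.129)
for n in ['scene','side']:
    s=snap(n)
    for t in ['tag_tab','spare_tab']: print(n,t,[(np.round(c2w(s,d['at'])[0],3),d['p']) for d in robot.place_of(s,t)[:1]])
E
```

```text
[ 0.51888347 -0.34400211  0.26808846] [-3.13916827e+00  1.49268013e-03  1.35648810e-01] 0.046628957297382825 [-6.76807375e-01  2.52236878e-01  1.05825183e+00  6.04438613e-04
  1.83389049e+00  7.58498334e-01]
ytop 593 (array([ 573.3, -350.7]), 22.9, 13.9, 8.3) [ 0.57316108 -0.35066443  0.17553227] px 334.6424957841484 176.84822934232716
btop 534
(array([ 484.9, -362.2]), 23.6, 13.4, 7.57) [ 0.4862034  -0.36179755  0.17445246]
bar 2979 [ 0.5381 -0.354   0.1284] [0.992  0.1266]
tag_tab [(array([ 0.57 , -0.352,  0.157]), 0.62)]
tag_rail [(array([ 0.568, -0.35 ,  0.123]), 0.91)]
spare_tab [(array([ 0.482, -0.359,  0.158]), 0.56)]
at [ 0.5193 -0.3429  0.2702] 0.138 delta [5.3059e+01 1.5581e+01 7.0247e+01 9.0000e-03]
scene tag_tab [(array([ 0.575, -0.351,  0.157]), 0.63)]
scene spare_tab [(array([ 0.48 , -0.364,  0.153]), 0.81)]
side tag_tab [(array([ 0.573, -0.351,  0.159]), 0.63)]
side spare_tab [(array([ 0.484, -0.365,  0.16 ]), 0.47)]
```

Emit:
carry_out(deltas="15 3 5 0 0 0 0.5; 30 6 10 0 0 0 0.5; 45 9 15 0 0 0 0.5; 54 9 20 0 0 0 0.5; 54 9 25 0 0 0 0.5; 54 9 30 0 0 0 0.5; 54 9 30 0 0 0 0.5; 54 9 30 0 0 0 0.5")

```text
time: 22.62
tool_pos: [0.5731, -0.346, 0.2393]
ee_rot: [-3.141, 0.001, 0.135]
wrist_force: [-0.2, 0.4, 0.5]
width: 0.0469
```

```bash
python3 - <<'E'
from h import *
for i in range(3): snap('wrist','u%d'%i); go(.5735,-.351,.143,.129); 
E
python3 tag.py v
```

```text
at [ 0.5732 -0.3461  0.24  ] 0.135 delta [-4.0700e-01  4.8800e+00  9.6977e+01  6.0000e-03]
at [ 0.5734 -0.3462  0.2403] 0.135 delta [-5.3800e-01  4.7910e+00  9.7309e+01  6.0000e-03]
at [ 0.5735 -0.3462  0.2405] 0.135 delta [-6.6100e-01  4.7280e+00  9.7452e+01  6.0000e-03]
[ 0.57359927 -0.34619413  0.24046684] [ 3.14059971e+00 -1.01049903e-03  1.35358787e-01] 0.046884326593967324 [-6.27594918e-01  3.58545884e-01  9.78012874e-01 -1.99170154e-05
  1.80361733e+00  8.07838514e-01]
ytop 681 (array([ 573.5, -351.2]), 24.0, 13.3, 7.75) [ 0.57497615 -0.35076061  0.17513027] px 323.2599118942731 257.07635829662263
btop 398
(array([ 488.1, -361.8]), 16.5, 13.5, 5.26) [ 0.49014818 -0.36131922  0.17397221]
bar 2829 [ 0.5544 -0.3526  0.1284] [0.9914 0.1308]
tag_tab [(array([ 0.57 , -0.354,  0.16 ]), 0.68)]
tag_rail [(array([ 0.57 , -0.349,  0.125]), 0.92)]
spare_tab [(array([ 0.484, -0.357,  0.157]), 0.64)]
```

View pics/v.png

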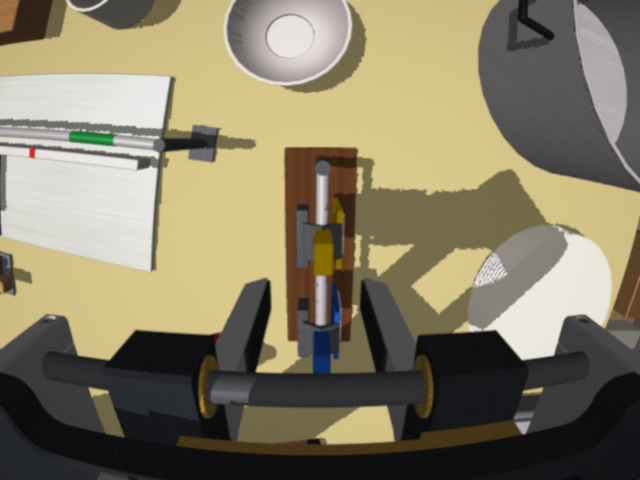

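Emit:
carry_out(deltas="0 4.8 0 0 0 0.005 0.5; 0 4.8 20 0 0 0.005 0.5; 0 4.8 40 0 0 0.005 0.5; 0 4.8 60 0 0 0.005 0.5; 0 4.8 78 0 0 0.005 0.5; 0 4.8 90 0 0 0.005 0.5; 0 4.8 97 0 0 0.005 0.5; 0 4.8 97 0 0 0.005 0.5")

```text
time: 23.63
tool_pos: [0.5738, -0.3504, 0.1404]
ee_rot: [-3.139, 0.002, 0.131]
wrist_force: [0.0, 0.5, -0.4]
width: 0.0468
```

```bash
python3 - <<'E'
from h import *
snap('wrist','w');snap('side','w2'); go(.5735,-.351,.143,.129); print(robot.get_obs()['wrist_force'])
E
```

```text
at [ 0.5748 -0.3511  0.1433] 0.131 delta [-1.292 -0.288  0.287  0.002]
[ 1.15352653 -0.02290154 -0.54976159]
```

View pics/w.png

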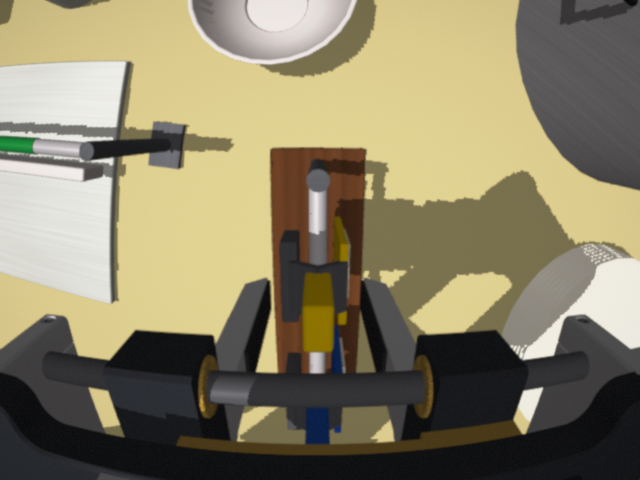

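View pics/w2.png

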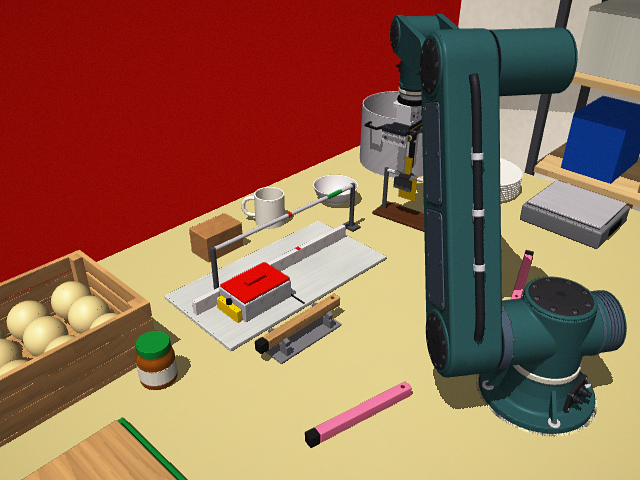

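The yellow tab at (318,310) is between the fingers. Closing.

Emit:
carry_out(deltas="0 0 0 0 0 0 1; 0 0 0 0 0 0 1; 0 0 0 0 0 0 1; 0 0 0 0 0 0 1; 0 0 0 0 0 0 1; 0 0 0 0 0 0 1; 0 0 0 0 0 0 1; 0 0 0 0 0 0 1")

```text
time: 24.4
tool_pos: [0.5747, -0.3512, 0.1429]
ee_rot: [3.14, -0.001, 0.131]
wrist_force: [0.7, -1.6, 0.4]
width: 0.0139
```

Emit:
carry_out(deltas="0 0 -15 0 0 0 1; 0 0 -30 0 0 0 1; 0 0 -50 0 0 0 1; 0 0 -75 0 0 0 1; 0 0 -100 0 0 0 1; 0 0 -105 0 0 0 1; 0 0 -105 0 0 0 1; 0 0 -105 0 0 0 1")

```text
time: 25.07
tool_pos: [0.5743, -0.3505, 0.2463]
ee_rot: [-3.14, 0.001, 0.131]
wrist_force: [-0.2, 0.5, -1.0]
width: 0.0136
```

```bash
python3 - <<'E'
from h import *
snap('wrist','x');snap('side','x2');s=snap('scene','x3'); go(.575,-.351,.25,.131); print(robot.get_obs()['width'])
print(snap('side')['rvec'] is None, [(np.round(c2w(s,d['at'])[0],3),d['p']) for d in robot.place_of(s,'spare_tab')[:1]], [(np.round(c2w(s,d['at'])[0],3),d['p']) for d in robot.place_of(s,'tag_rail')[:1]])
E
```

```text
at [ 0.5738 -0.3502  0.2445] 0.131 delta [ 1.118  0.998 -5.526 -0.   ]
0.013834470137597693
False [(array([ 0.482, -0.364,  0.155]), 0.89)] [(array([ 0.577, -0.351,  0.223]), 0.56)]
```

View pics/x.png

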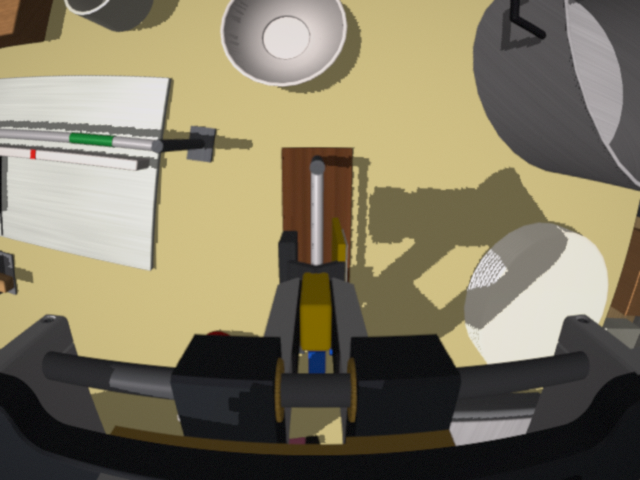

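View pics/x3.png

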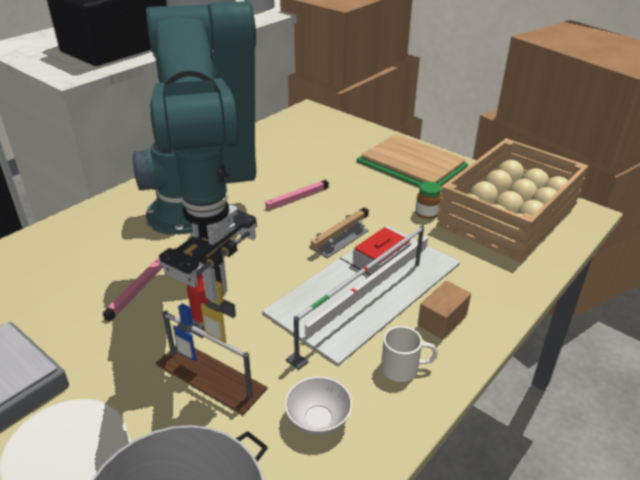

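The yellow carrier is held and the blue one hasn't moved. Next, turn it and carry it above the green band.

Emit:
carry_out(deltas="0 0 -8 0 0 -0.05 1; 4 -8 -15 0 0 -0.15 1; 12 -25 -15 0 0 -0.27 1; 22 -47 -15 0 0 -0.39 1; 34 -72 -15 0 0 -0.51 1; 45 -97 -15 0 0 -0.63 1; 55 -120 -15 0 0 -0.74 1; 64 -140 -15 0 0 -0.85 1")

```text
time: 26.03
tool_pos: [0.6199, -0.2018, 0.262]
ee_rot: [-3.141, -0.0, 0.987]
wrist_force: [0.2, 0.8, -1.3]
width: 0.0133
```

```bash
python3 - <<'E'
from h import *
go(.6392,-.1397,.26,1.531); print(robot.get_obs()['width'])
E
```

```text
at [ 0.6199 -0.2018  0.262 ] 0.987 delta [ 62.451 -18.099   2.007  -0.544]
0.01334526966197913
```

Emit:
carry_out(deltas="14 -4 0 0 0 -0.11 1; 28 -8 0 0 0 -0.22 1; 42 -12 0 0 0 -0.33 1; 54 -16 0 0 0 -0.43 1; 60 -18 0 0 0 -0.51 1; 62 -18 0 0 0 -0.55 1; 62 -18 0 0 0 -0.55 1; 62 -18 0 0 0 -0.55 1")

```text
time: 26.7
tool_pos: [0.6391, -0.1419, 0.262]
ee_rot: [-3.141, -0.0, 1.53]
wrist_force: [0.4, -0.2, -0.2]
width: 0.0139
```

```bash
python3 - <<'E'
from h import *
s=snap('wrist','y');snap('side','y2');
w=fish(s);X,Y,Z=w[...,0],w[...,1],w[...,2]
P=w[(Z>.122)&(Z<.134)&(X>.62)&(X<.67)&(Y>-.13)&(Y<.2)]; c,d=line(P); print('rail',c,d,'at -.14:',c[0]+(-.14-c[1])*d[0]/d[1])
hsv=cv2.cvtColor(s['pixels'],cv2.COLOR_RGB2HSV).astype(int); H,S,V=hsv[...,0],hsv[...,1],hsv[...,2]
for t,m in (('g',(H>45)&(H<75)&(S>120)),('r',((H<8)|(H>172))&(S>150))):
    P=w[m&(Z>.11)&(Z<.14)&(X>.6)&(X<.68)]; print(t,len(P),P.min(0) if len(P) else 0,P.max(0) if len(P) else 0)
P=w[(H>20)&(H<32)&(S>120)&(Z>.25)&(Y<-.1)]; print('tabtop',len(P),rect(P),P.mean(0))
print([(np.round(c2w(s,d['at'])[0],3),d['p']) for d in robot.place_of(s,'green')[:1]],[(np.round(c2w(s,d['at'])[0],3),d['p']) for d in robot.place_of(s,'mark_band')[:1]])
go(.6392,-.1397,.26,1.531)
E
```

```text
rail [ 0.6437 -0.0352  0.1284] [0.0449 0.999 ] at -.14: 0.6389897697697698
g 604 [ 0.63366827 -0.1615317   0.12570523] [ 0.64502541 -0.11277844  0.13164678]
r 116 [0.64160081 0.00859757 0.12531027] [0.6510594  0.01794337 0.13114955]
tabtop 3350 (array([ 632. , -122.8]), 47.0, 60.8, 51.28) [ 0.63949102 -0.13376303  0.31313484]
[(array([ 0.644, -0.135,  0.125]), 0.72)] [(array([ 0.645, -0.136,  0.124]), 0.66)]
at [ 0.6391 -0.1425  0.2624] 1.53 delta [ 2.776e+00  2.000e-03  2.369e+00 -1.000e-03]
```

View pics/y.png

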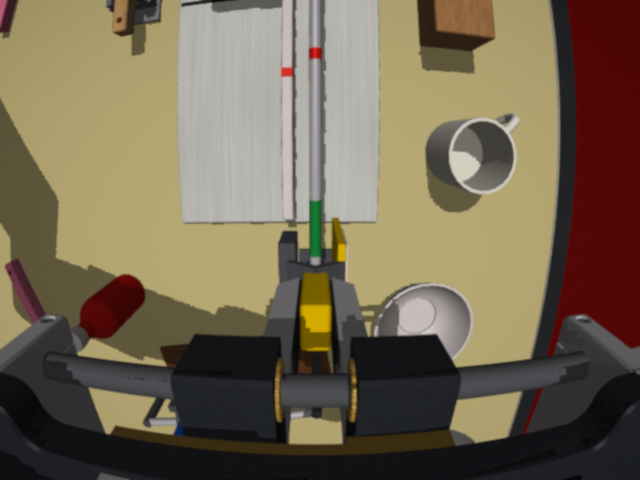

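View pics/y2.png

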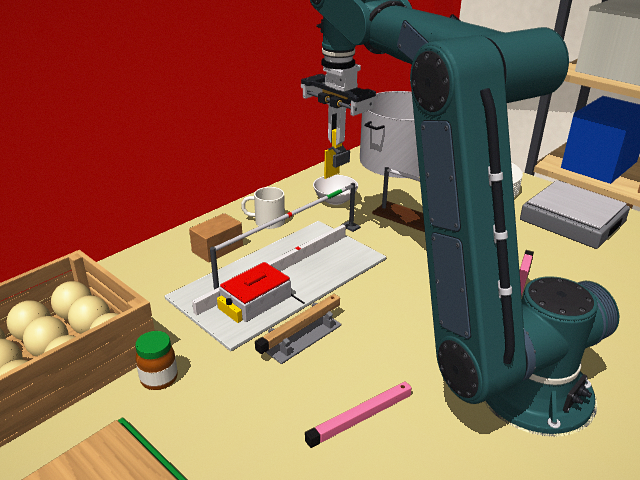

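The mouth is centred over the rail (rail x 0.639 at y = -0.14, matching the TCP). Lowering.

Emit:
carry_out(deltas="3 0 15 0 0 0 1; 3 0 35 0 0 0 1; 3 0 55 0 0 0 1; 3 0 72 0 0 0 1; 3 0 86 0 0 0 1; 3 0 96 0 0 0 1; 3 0 100 0 0 0 1; 3 0 100 0 0 0 1")

```text
time: 27.57
tool_pos: [0.6388, -0.1391, 0.1613]
ee_rot: [-3.14, -0.001, 1.53]
wrist_force: [0.2, 0.3, -0.9]
width: 0.0143
```

```bash
python3 - <<'E'
from h import *
snap('side','z2'); s=snap('scene','z3')
P=s['pixels'][230:400,220:420,::-1]; cv2.imwrite('pics/z3c.png',cv2.resize(P,None,fx=3.5,fy=3.5)); 
go(.639,-.1395,.1435,1.531); print(robot.get_obs()['wrist_force'])
E
```

```text
at [ 0.6398 -0.1393  0.1635] 1.53 delta [-2.0000e-01 -7.5000e-01  2.0024e+01 -1.0000e-03]
[-0.12503474 -0.0665235  -0.67703033]
```

View pics/z3c.png

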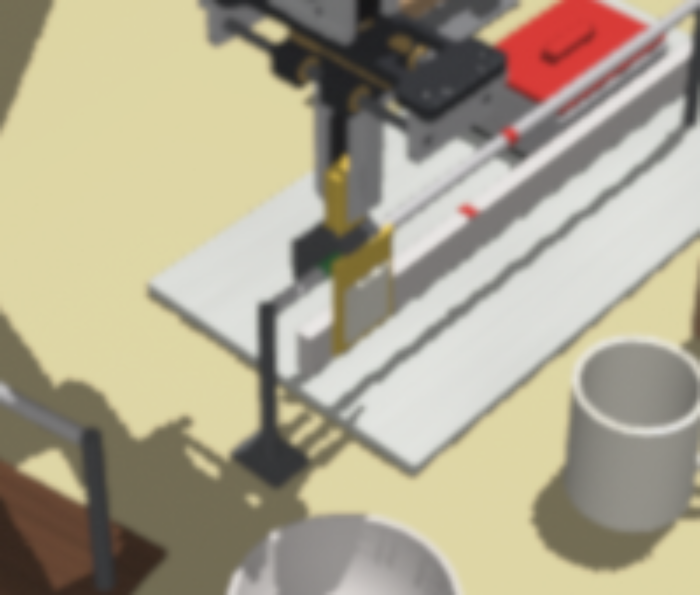

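It straddles the rail. Lowering the last 20 mm.

Emit:
carry_out(deltas="0 0 5 0 0 0 1; 0 0 9 0 0 0 1; 0 0 13 0 0 0 1; 0 0 16 0 0 0 1; 0 0 18 0 0 0 1; 0 0 19.5 0 0 0 1; 0 0 19.5 0 0 0 1; 0 0 19.5 0 0 0 1")

```text
time: 28.33
tool_pos: [0.6392, -0.139, 0.1432]
ee_rot: [-3.141, -0.0, 1.531]
wrist_force: [-1.4, -0.4, 0.2]
width: 0.0141
```

```bash
python3 - <<'E'
from h import *
s=snap('scene','A3'); P=s['pixels'][230:400,220:420,::-1]; cv2.imwrite('pics/A3c.png',cv2.resize(P,None,fx=3.5,fy=3.5)); 
go(.639,-.1395,.1435,1.531); print(robot.get_obs()['wrist_force'])
print([(np.round(c2w(s,d['at'])[0],3),d['p']) for d in robot.place_of(s,'tag_rail')[:1]])
E
```

```text
at [ 0.6392 -0.139   0.1432] 1.531 delta [-0.528 -0.136 -0.343 -0.   ]
[-1.29272383 -0.22935987  0.11957872]
[(array([ 0.643, -0.142,  0.122]), 0.78)]
```

View pics/A3c.png

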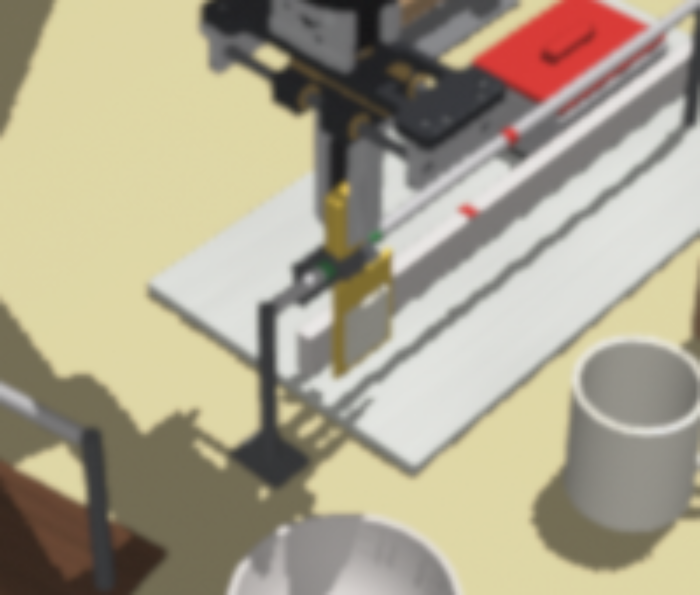

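Seated, with light side contact (1.3 N). Settling 1 mm lower, then sliding along the rail.

Emit:
carry_out(deltas="0 0 1 0 0 0 1; 0 0 1 0 0 0 1; 0 0 1 0 0 0 1; 4 0 1 0 0 0 1; 10 0 1 0 0 0 1; 18 0 1 0 0 0 1; 27 0 1 0 0 0 1; 36 0 1 0 0 0 1")

```text
time: 29.1
tool_pos: [0.6403, -0.1053, 0.1429]
ee_rot: [-3.142, 0.005, 1.529]
wrist_force: [-4.7, -3.0, 4.6]
width: 0.0139
```

Emit:
carry_out(deltas="10 0 0 0 0 0 1; 20 0 0 0 0 0 1; 30 0 0 0 0 0 1; 40 0 0 0 0 0 1; 50 0 0 0 0 0 1; 58 0 0 0 0 0 1; 64 0 0 0 0 0 1; 67 0 0 0 0 0 1")

```text
time: 29.77
tool_pos: [0.6431, -0.0374, 0.1429]
ee_rot: [-3.141, 0.004, 1.53]
wrist_force: [-4.1, -4.7, 4.2]
width: 0.014
```

```bash
cat > red.py <<'E'
from h import *
import sys
go(.6445,.0135,.143,1.531); print(robot.get_obs()['wrist_force'],robot.get_obs()['width'])
s=snap('wrist',sys.argv[1]); w=fish(s);X,Y,Z=w[...,0],w[...,1],w[...,2]
hsv=cv2.cvtColor(s['pixels'],cv2.COLOR_RGB2HSV).astype(int); H,S,V=hsv[...,0],hsv[...,1],hsv[...,2]
for t,m in (('redband',((H<8)|(H>172))&(S>150)&(Z>.1)&(Z<.14)&(X>.62)),('tile',((H<8)|(H>172))&(S>150)&(Z>.03)&(Z<.055)&(X>.6)&(X<.64)),('tab',(H>18)&(H<34)&(S>120)&(Z>.17)&(Z<.19)),('plate',(H>18)&(H<34)&(S>120)&(Z<.15)&(Z>.04)&(X>.64))):
    P=w[m]; v,u=np.nonzero(m)
    if len(P): print(t,len(P),P.mean(0),np.percentile(P[:,1],[2,98]),'px',u.mean(),v.mean())
E
python3 red.py B
```

```text
at [ 0.6431 -0.0374  0.1429] 1.53 delta [ 5.0913e+01 -6.1800e-01 -1.2500e-01 -1.0000e-03]
[-4.13086088 -4.71265024  4.22134   ] 0.014025519343907215
redband 341 [0.64585515 0.01342322 0.129152  ] [0.0088683  0.01806018] px 315.1348973607038 195.733137829912
tile 192 [0.61629966 0.01454378 0.0454766 ] [0.01024205 0.01880614] px 275.5 179.5
tab 1655 [ 0.64392465 -0.03671527  0.17562612] [-0.04942075 -0.02664334] px 315.3311178247734 324.8604229607251
plate 675 [ 0.65415277 -0.02194696  0.11747404] [-0.03325616 -0.01457901] px 331.3377777777778 255.03703703703704
```

View pics/B.png

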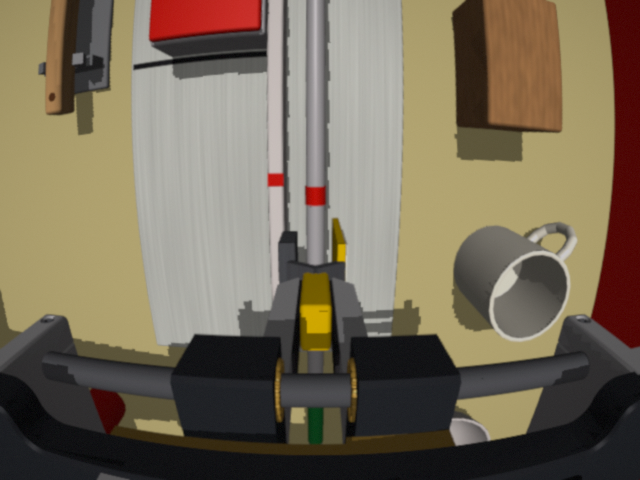

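The red band is centred at y = 0.0134 and the tab at -0.038, so 51.5 mm to go.

Emit:
carry_out(deltas="6 0 0 0 0 0 1; 14 0 0 0 0 0 1; 23 0 0 0 0 0 1; 32 0 0 0 0 0 1; 40 0 0 0 0 0 1; 47 0 0 0 0 0 1; 51.5 0 0 0 0 0 1; 51.5 0 0 0 0 0 1")

```text
time: 30.48
tool_pos: [0.6452, 0.0149, 0.1429]
ee_rot: [3.142, 0.002, 1.531]
wrist_force: [-3.8, -1.7, 5.0]
width: 0.0135
```

```bash
python3 red.py C; python3 - <<'E'
from h import *
for n in ['side','scene']:
    s=snap(n,'C'+n); w=cloud(s);X,Y,Z=w[...,0],w[...,1],w[...,2]
    hsv=cv2.cvtColor(s['pixels'],cv2.COLOR_RGB2HSV).astype(int); H,S,V=hsv[...,0],hsv[...,1],hsv[...,2]
    for t,m in (('y',(H>18)&(H<34)&(S>120)&(Z>.035)&(Z<.19)&(X>.62)&(X<.68)&(abs(Y)<.1)),('tile',((H<8)|(H>172))&(S>120)&(Z>.03)&(Z<.055)&(X>.6)&(X<.64)&(abs(Y)<.1))):
        P=w[m]
        if len(P): print(n,t,len(P),P.mean(0),np.percentile(P[:,1],[2,98]))
    print([(np.round(c2w(s,d['at'])[0],3),d['p']) for d in robot.place_of(s,'tag_rail')[:1]])
E
```

```text
at [0.6452 0.0149 0.1429] 1.531 delta [-1.417 -0.621 -0.114 -0.   ]
[-3.7508951  -1.74254684  5.046078  ] 0.013503229886570427
tile 88 [0.61351179 0.01473759 0.04549552] [0.01046093 0.01881469] px 273.5 247.0
tab 1649 [0.64603575 0.01562305 0.17562028] [0.00305917 0.02561825] px 315.33110976349303 324.6810187992723
plate 718 [0.65538826 0.02998765 0.11798647] [0.01815795 0.037882  ] px 329.8175487465181 256.0473537604457
side y 330 [0.65358596 0.02145544 0.10219023] [-0.00993885  0.03837677]
side tile 15 [0.61566707 0.01336319 0.04694718] [0.00553325 0.01998275]
[(array([0.646, 0.015, 0.13 ]), 0.79)]
scene y 230 [0.65513701 0.001808   0.12974793] [-0.01646091  0.02921629]
scene tile 7 [0.61595741 0.01179967 0.04330735] [0.00957827 0.01389905]
[(array([0.65 , 0.012, 0.12 ]), 0.88)]
```

View pics/C.png

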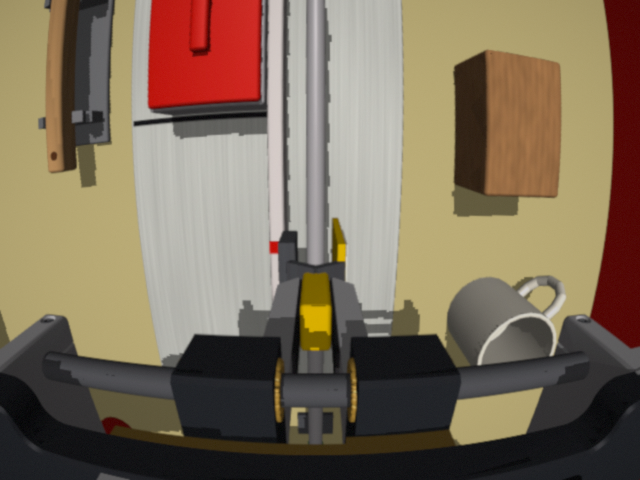

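View pics/Cscene.png

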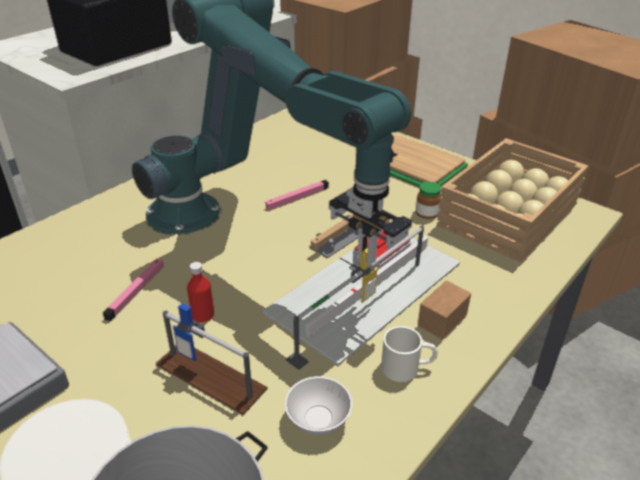

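The tab is centred at y ≈ 0.0143 and the red band at 0.0134, which is within tolerance. Releasing and rising.

Emit:
carry_out(deltas="0 0 0 0 0 0 0.4; 0 0 0 0 0 0 0.4; 0 0 0 0 0 0 0.4; 0 0 0 0 0 0 0.4; 0 0 0 0 0 0 0.4; 0 0 0 0 0 0 0.4; 0 0 0 0 0 0 0.4; 0 0 0 0 0 0 0.4")

```text
time: 31.4
tool_pos: [0.6456, 0.0153, 0.1419]
ee_rot: [3.142, -0.0, 1.531]
wrist_force: [-0.4, 0.4, 0.2]
width: 0.0562
```

Emit:
carry_out(deltas="0 0 -10 0 0 0 0.4; 0 0 -25 0 0 0 0.4; 0 0 -45 0 0 0 0.4; 0 0 -70 0 0 0 0.4; 0 0 -95 0 0 0 0.4; -10 0 -120 0 0 0 0.4; -30 -10 -130 0 0 0 0.4; -40 -10 -135 0 0 0 0.4")

```text
time: 32.07
tool_pos: [0.6341, -0.0256, 0.2818]
ee_rot: [3.135, 0.001, 1.53]
wrist_force: [0.5, 0.5, -0.2]
width: 0.0568
```

Emit:
carry_out(deltas="-10 -10 0 0 0 0 0.4; -20 -20 0 0 0 0 0.4; -30 -30 0 0 0 0 0.4; -30 -30 0 0 0 0 0.4; -30 -30 0 0 0 0 0.4; -30 -30 0 0 0 0 0.4; -30 -30 0 0 0 0 0.4; -30 -30 0 0 0 0 0.4")

```text
time: 32.73
tool_pos: [0.6032, -0.0524, 0.2766]
ee_rot: [-3.141, -0.0, 1.532]
wrist_force: [0.2, 0.1, 0.1]
width: 0.0565
```

```bash
python3 red.py D; python3 pan.py wrist,side,scene D; python3 - <<'E'
from h import *
for n in ['side','scene','wrist']:
    s=snap(n)
    for t in ['tag_rail','mark_band','stick_center','rest_seat','spare_tab','stop_face','pan_center']: print(n,t,[(np.round(c2w(s,d['at'])[0],3).tolist(),round(d['p'],2)) for d in robot.place_of(s,t)[:2]])
P=s=snap('side'); cv2.imwrite('pics/Dc.png',cv2.resize(s['pixels'][150:380,140:420,::-1],None,fx=2.5,fy=2.5))
E
```

```text
at [ 0.6032 -0.0524  0.2766] 1.532 delta [6.74970e+01 3.87140e+01 1.33581e+02 1.00000e-03]
[0.16344662 0.06614188 0.07435325] 0.056531894846981054
tile 78 [0.6156362  0.0146124  0.04530098] [0.0106439  0.01853712] px 323.61538461538464 152.5
tab 574 [0.6463654  0.01362455 0.17543744] [0.00194197 0.0247291 ] px 368.2073170731707 157.55923344947735
plate 217 [0.65856123 0.01530709 0.11557798] [-0.01060011  0.03671299] px 372.2350230414747 152.6820276497696
[ 0.60310069 -0.05246643  0.2766401 ] [-3.14119534e+00 -2.16073306e-04  1.53159234e+00] 0.056231706659861075 st [ 0.02641686 -0.03630043]
wrist lid st rect (array([-14.3, 172.6]), 63.5, 84.6, 89.44) lo/hi [[-0.0553, 0.1416], [0.0277, 0.2019]]
[(array([-0.0175,  0.2059]), 0.62), (array([ 0.237 , -0.0525]), 0.34)]
side lid st rect (array([-17.2, 204. ]), 88.5, 126.6, 0.25) lo/hi [[-0.0595, 0.1426], [0.0249, 0.2655]]
[(array([-0.0205,  0.2006]), 0.97), (array([-0.0136,  0.2675]), 0.71)]
scene lid st rect (array([-22.2, 198.1]), 68.7, 126.3, 2.35) lo/hi [[-0.0542, 0.1387], [0.0102, 0.2576]]
[(array([-0.0158,  0.2043]), 0.86), (array([ 0.
[... 494 characters left out ...]
042], 0.89)]
scene tag_rail [([0.648, 0.011, 0.123], 0.59)]
scene mark_band []
scene stick_center [([0.425, 0.198, 0.037], 0.94), ([0.195, 0.276, 0.012], 0.85)]
scene rest_seat [([0.421, 0.193, 0.034], 0.95), ([0.765, -0.297, 0.023], 0.74)]
scene spare_tab [([0.482, -0.364, 0.157], 0.97), ([0.646, 0.012, 0.159], 0.69)]
scene stop_face [([0.649, 0.01, 0.157], 0.28)]
scene pan_center [([0.572, 0.191, 0.035], 0.77), ([0.378, -0.244, 0.07], 0.5)]
wrist tag_rail [([0.644, 0.014, 0.121], 0.65)]
wrist mark_band []
wrist stick_center [([0.198, 0.277, 0.011], 0.98), ([0.425, 0.197, 0.036], 0.56)]
wrist rest_seat []
wrist spare_tab []
wrist stop_face []
wrist pan_center [([0.569, 0.192, 0.032], 0.87)]
```

View pics/Dwrist.png

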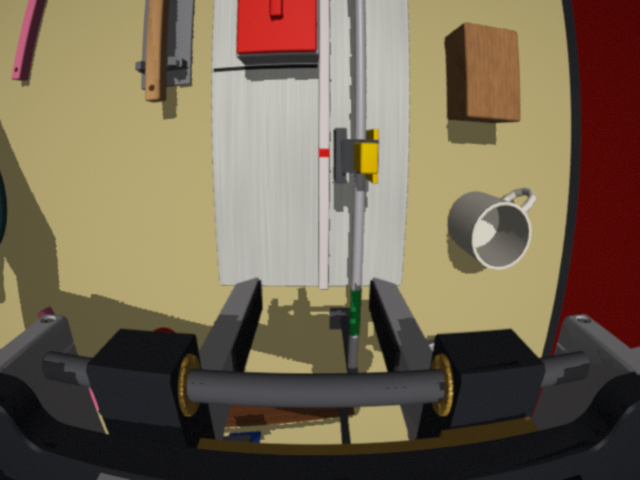

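View pics/Dc.png

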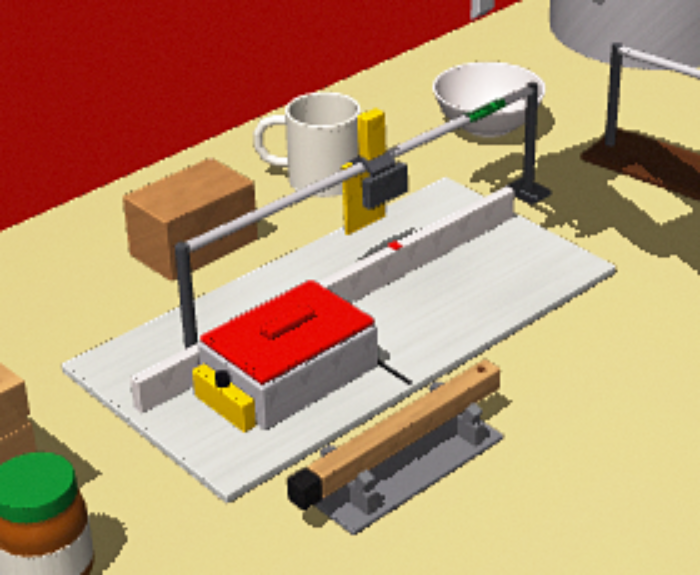

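The carrier hangs centred at y ≈ 0.0135, with the red band at 0.0134. The pan is square at the fence and stop, the stick is seated and the hand is clear, so I'm handing in.

```bash
python3 -c "
from h import *
print(robot.close_job()); print(robot.get_obs()['time'])"
```

```text
the job is handed in; nothing more can be done
None
the job is handed in; nothing more can be done
```

The job is done and handed in at about 33 s; no verdict was reported.

- **Pan:** I pushed it flush to the fence with the stick tip before the start line, then fed it square along to the end stop. The push force rose to 18 N there. The last side view has it about 1° or less off square and in contact with the stop; its middle is about 45 mm from the fence by the wrist camera and 47 mm by the side camera.
- **Stick:** My first grip attempt closed on nothing because I lifted too early, and the second held. The stick is back in its rest, with its top height and tip within about 1 mm of where they started.
- **Yellow carrier:** I hooked it on at the green band and slid it along without lifting. It hangs with its tab at y ≈ 13.5 mm, against 13.4 mm for the red band.
- **Blue carrier and bystanders:** The blue carrier was found about 1 to 4 mm from its starting position, within the networks' error. I checked the other bystanders only by eye in the last pictures, and they look unmoved.
- **Hand:** It is open, clear of everything, and the wrist reads about 0 N.
- **Disagreements in the last checks:** The scene camera, which sees the lid partly hidden, put the pan about 5 mm off the other cameras and turned by 2°. A few low-confidence network hits were plainly wrong and I ignored them.

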